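# Pack the amplifier kit into its charging caddy

### The job

The sound workshop is over: pack the amplifier kit back into its caddy for the night. Plug every battery pack fully home into a charger well of its own, shoulder down on the deck, and only when all of them are in, push the mains switch right over to on; the jar, wire reel, transformer and loudspeaker go upright, side by side on the floor of the long wooden tray. Leave the other things on the table alone.

Things in the scene. Friction and masses are not known exactly. Their poses are not given: they have to be found in the camera images.
- caddy: Kit caddy fixed to the table, plywood base 177 (own x) x 294 mm (own y), origin at the centre of its underside, yaw within 0.2 rad. Its -x half, nearer the robot: grey charger block 82 mm wide, 294 mm long, flat top (deck) 42 mm above the table, three wells in a row along y and the mains switch at the +y end. Its +x half: the long wooden tray.
- well0 (a point): Centre of the mouth of charger well 0, at deck height (42 mm above the table). Rectangular well 47 mm (caddy x) by 63 mm (caddy y), 29 mm deep; wells 0, 1, 2 follow one another at 80 mm towards caddy +y, axes as the caddy's. All wells are alike and start empty.
- well1 (a point): Centre of the mouth of charger well 1, at deck height (42 mm above the table). Rectangular well 47 mm (caddy x) by 63 mm (caddy y), 29 mm deep; wells 0, 1, 2 follow one another at 80 mm towards caddy +y, axes as the caddy's. All wells are alike and start empty.
- well2 (a point): Centre of the mouth of charger well 2, at deck height (42 mm above the table). Rectangular well 47 mm (caddy x) by 63 mm (caddy y), 29 mm deep; wells 0, 1, 2 follow one another at 80 mm towards caddy +y, axes as the caddy's. All wells are alike and start empty.
- tray (a point): Centre of the wooden tray's inner floor (8 mm above the table), axes as the caddy's. Inside, the tray is 70 mm wide (caddy x) and 274 mm long (caddy y); its walls are 10 mm thick and 28 mm high over its floor (36 mm above the table). It lies 91 mm to caddy +x and 18 mm to caddy +y of well1.
- switch (a joint): Charger's mains switch: steel bat lever on the deck, 60 mm beyond the last well's centre towards caddy +y. Pivot 46 mm above the table, axis along caddy y, 46 mm to the centre of its 16 mm ball tip. 0 = off, leaning 0.45 rad to caddy -x (the robot); 0.9 = on, leaning 0.45 rad to +x (the tray). Friction holds it where it is left; about 1.5 N at the tip moves it.
- switch_tip (a point): Centre of the ball on the switch lever's tip, 87 mm above the table when off.
- pack0: Black battery pack, pale label on top, standing on its plug; may be absent. Plug 60 mm (own x) by 44 mm (own y), 24 mm high, its lowest 6 mm bevelled by 3.5 mm; body above it 66 (x) by 50 mm (y), 40 mm high; grip across the 50 mm. Fits a well with its x along caddy y, either way round; home, its shoulder is on the deck, underside 24 mm below. 0.2 to 0.4 kg. Origin: centre of underside, z up.
- pack1: Black battery pack, pale label on top, standing on its plug; may be absent. Plug 60 mm (own x) by 44 mm (own y), 24 mm high, its lowest 6 mm bevelled by 3.5 mm; body above it 66 (x) by 50 mm (y), 40 mm high; grip across the 50 mm. Fits a well with its x along caddy y, either way round; home, its shoulder is on the deck, underside 24 mm below. 0.2 to 0.4 kg. Origin: centre of underside, z up.
- pack2: Black battery pack, pale label on top, standing on its plug; may be absent. Plug 60 mm (own x) by 44 mm (own y), 24 mm high, its lowest 6 mm bevelled by 3.5 mm; body above it 66 (x) by 50 mm (y), 40 mm high; grip across the 50 mm. Fits a well with its x along caddy y, either way round; home, its shoulder is on the deck, underside 24 mm below. 0.2 to 0.4 kg. Origin: centre of underside, z up.
- jar: Upright clear jar of brass parts with a steel cap, straight-sided, 58 mm across and 70 mm high, about 0.22 kg. Origin at the centre of its underside, z up.
- reel: Reel of copper wire standing on its flange, straight-sided, 60 mm across and 66 mm high, about 0.35 kg. Origin at the centre of its underside, z up.
- transformer: Mains transformer with iron core and copper winding, 62 mm (own x) by 56 mm (own y) and 64 mm high; grip it across the 56 mm. About 0.55 kg. Origin at the centre of its underside, z up.
- speaker: Small wooden loudspeaker cabinet, 60 mm (own x) by 58 mm (own y) and 66 mm high, cone on its -x face; about 0.26 kg. Origin at the centre of its underside, z up.
- bowl: Not part of the job, leave it alone: shallow steel bowl, 110 mm across and 35 mm high.
- screwdriver: Not part of the job, leave it alone: screwdriver with a red handle, 190 mm long, lying down.
- comb: Not part of the job, leave it alone: blue plastic comb, 160 x 34 mm and 6 mm high, lying flat.
- fan: Not part of the job, leave it alone: black square cooling fan, 80 x 80 x 25 mm, lying flat.
- tin: Not part of the job, leave it alone: shallow aluminium tin, 90 mm across and 22 mm high.
- pickup: Not part of the job, leave it alone: black guitar pickup, 70 x 38 x 20 mm, lying flat.
Mind the look-alikes: they are no part of the job. What is shaped like the transformer but blue or purple is not meant.

How it is judged:
On the way, in this order (a step that is already met when the one before it is completed fails the run):
1. every battery pack is plugged fully home in a well (((horizontal distance between pack0 and well0 below 0.006 m and z of pack0 in the frame of well0 below -0.0205 m) or (horizontal distance between pack0 and well1 below 0.006 m and z of pack0 in the frame of well1 below -0.0205 m) or (horizontal distance between pack0 and well2 below 0.006 m and z of pack0 in the frame of well2 below -0.0205 m)) and angle between the x axis of each of pack0, pack1, pack2 and the y axis of caddy, either way round below 0.1 rad and angle between each of pack0, pack1, pack2's own z axis and vertical below 0.1 rad and ((horizontal distance between pack1 and well0 below 0.006 m and z of pack1 in the frame of well0 below -0.0205 m) or (horizontal distance between pack1 and well1 below 0.006 m and z of pack1 in the frame of well1 below -0.0205 m) or (horizontal distance between pack1 and well2 below 0.006 m and z of pack1 in the frame of well2 below -0.0205 m)) and ((horizontal distance between pack2 and well0 below 0.006 m and z of pack2 in the frame of well0 below -0.0205 m) or (horizontal distance between pack2 and well1 below 0.006 m and z of pack2 in the frame of well1 below -0.0205 m) or (horizontal distance between pack2 and well2 below 0.006 m and z of pack2 in the frame of well2 below -0.0205 m))), for 0.2 s.
2. then the mains switch is pushed over to on (value of joint switch above 0.75 rad), for 0.2 s.
At the end, for the whole second after the job is handed in: Every pack present is home in a well: underside over 20.5 mm below its mouth, within 6 mm of its centre, long side along the row to 0.1 rad. Jar, reel, transformer and speaker stand still and upright (0.12 rad) on the tray floor. The switch is on (over 0.75 rad) (all of step 1 and x of jar in the frame of tray between -0.012 and 0.012 m and y of jar in the frame of tray between -0.114 and 0.114 m and z of jar in the frame of tray between -0.004 and 0.006 m and angle between each of jar, reel, transformer, speaker's own z axis and vertical below 0.12 rad and linear speed of each of jar, reel, transformer, speaker below 0.02 m/s and x of reel in the frame of tray between -0.012 and 0.012 m and y of reel in the frame of tray between -0.114 and 0.114 m and z of reel in the frame of tray between -0.004 and 0.006 m and x of transformer in the frame of tray between -0.012 and 0.012 m and y of transformer in the frame of tray between -0.114 and 0.114 m and z of transformer in the frame of tray between -0.004 and 0.006 m and x of speaker in the frame of tray between -0.012 and 0.012 m and y of speaker in the frame of tray between -0.114 and 0.114 m and z of speaker in the frame of tray between -0.004 and 0.006 m and value of joint switch above 0.75 rad); the robot touches nothing.
It fails at once if a bystander (bowl, screwdriver, comb, fan, tin or pickup) is knocked away, more than 50 mm (distance of any of bowl, screwdriver, comb, fan, tin, pickup from where it was at the start of the episode above 0.05 m).
Of pack0, pack1, pack2 only 2 to 3 are there at a start; the rules pass over those that are not, and their reading is None.
At some moment in a run one of pack0, pack1, pack2, jar, reel, transformer, speaker may be knocked a few centimetres aside while the robot is not near it.
It also fails if it takes over 208 s, if anything falls off the work surface, if the arm or the gripper's body presses on something with over 40 N, if the wrist force passes 120 N, or if a joint passes its speed limit or range.

### The arm

A 6-joint arm with a two-finger parallel gripper is mounted at the origin on the work surface. World frame = base frame: x ahead of the robot, y to its left, z up, the work surface at z = 0. Lengths are in m, angles in rad, forces in N, time in s.
With the tool pointing down it reaches from about 0.3 to 0.875 m from the base axis. Payload 4.2 kg.
Tool frame: the origin (TCP) lies midway between the tips of the shut fingers; the grasp point (between the pads) lies 19 mm behind it (arm.grip_depth is the distance from the TCP to the grasp point, in m); z points along the fingers, y is the direction in which the jaws open and shut (so a half turn about z gives the same grasp; the last joint's range is limited). The gripper opens to 85 mm and grips with 20 to 120 N. Pads are 22 mm wide; open, the fingers measure 114 mm over their backs; the gripper's body (76 mm by 85 mm) begins 54 mm behind the grasp point. The pads swing forward as they close: fully open they stand 13 mm farther back than shut.
Start: joints at [1.193, 0.32, 1.565, -0, 1.257, -0.02], TCP at [0.201, 0.539, 0.197] pointing down, gripper open.
Joint ranges: [-3.11, 3.11], [-0.84, 2.01], [0.21, 2.61], [-1.34, 4.49], [0.05, 2.63], [-2.56, 2.56]. Speed limits (rad/s): [2.57, 2.57, 3.14, 3.14, 3.14, 3.14].

### API

Orientations are given as a rotation vector (axis times angle).
In Python, from workcell import arm, cams, sign_off gives the robot as it stands.
- The arm moves only by the shell command python3 -m jog 'ROWS' [FORCE]. ROWS is JSON, a list of rows, each a list of 3 entries, a list of its own where there are three numbers: the turn, a rotation vector about the tool's x, y, z scaled (see below), then the shift along the tool's x, y, z scaled (see below), then the closure, from 0 (fully open) to 1 (shut). A call has exactly 10 rows; each row shifts and turns the commanded pose from where the row before left it, along the tool's axes as they then stand; what a row does not reach is not made up. The controller multiplies each number of a shift by 0.025 m and each number of a turn by 4 degrees. A row lasts 1/8 s, in which the tool goes at most 62.5 mm and 10.7 degrees, less where a joint would pass 70% of its speed; a pose out of reach is approached as far as the arm can. A call with a number of a shift or a turn outside -1 to 1 is refused whole. A call with a gripper value outside its range is refused whole. The fingers move at their own pace and stop on an object; FORCE is the grip in N (left out, the last holds). Time passes only in rows, so rows that do not move let the fingers close, or fill a call up. It gives the time, the measured TCP pose, the force and the opening at its end, in the units of the state.
- arm.state(): the state, without advancing time (a new reading comes with each control period).
- cams.grab_frame(name): name is "side" or "top"; returns (picture, depth): 384x512x3 uint8, red, green, blue; 384x512 float32, m along the optical axis (not along the pixel's ray), 0 where there is no reading.
- cams.get_calibration(name): a dict with "fovy" (degrees; the focal length in pixels is half the picture's height over the tangent of half this angle, whatever the lens; pixels are square), "cx", "cy" (the principal point, pixels), "k1" (the pictures are not rectified: a ray, as slopes to the right and down, at radius r is drawn at 1 + k1 r^2 times it, then the intrinsics apply), "R" (3x3) and "t" (3): a world point X has camera coordinates R X + t. Camera axes: x right, y down, z forward; pixel columns grow to the right and rows downward; lengths in m; the calibration is good to about 2 mm. A picture is of the moment at which its call begins. get_calibration takes no time and is no camera call.
- sign_off(): hands the job in, once; it reports no verdict.
The state is a dict: "t": time; "qpos": joint angles; "joint_velocities": joint speeds; "joint_efforts": joint torques, N m; "tool_pos": TCP position; "orientation": TCP orientation; "contact_force": force on the tool from outside, world axes, zero at the start; "moment": the same for the moment, N m; "gripper_width": opening from 0.0 (shut) to 1.0 (fully open).
Only numpy, scipy, OpenCV 4.12 (cv2) and the standard library are available. Lean on these libraries where they do the work, as an engineer would, in place of code of your own. Each camera call takes 0.05 s, during which the arm holds its last target.

## Working session

There is one attempt and no reset: what is moved stays moved. The work goes in short steps, Python scripts to look and compute and a shell command to move; the robot and the scene stay as the last step left them, time stands still between calls to the robot, and variables do not carry over. Pictures are saved under pics/ and viewed, and the job is handed in when it is done.

```bash
ls; mkdir -p pics; python3 - <<'E'
from workcell import arm,cams
import cv2,numpy as np
print(arm.state(), arm.grip_depth)
for n in("top","side"):
    im,d=cams.grab_frame(n); c=cams.get_calibration(n); print(n,c)
    cv2.imwrite(f"pics/{n}0.png",im[:,:,::-1]); np.savez(f"/tmp/{n}0.npz",im=im,d=d)
E
```

```text
pics
{'t': 0.0, 'qpos': array([ 1.19298153e+00,  3.20281799e-01,  1.56569409e+00,  7.45627562e-07,
        1.25738028e+00, -2.00002441e-02]), 'joint_velocities': array([ 0.00255806, -0.00063696,  0.0011023 ,  0.00094298, -0.00204473,
        0.00091259]), 'joint_efforts': array([ 2.19538742e-03, -4.15528357e+01, -2.34165126e+01,  1.43642519e-04,
        8.22721166e-03, -2.61380677e-05]), 'tool_pos': array([0.20118106, 0.53808036, 0.19658226]), 'orientation': array([-5.58998237e-01, -3.09110405e+00,  2.71499330e-03]), 'contact_force': array([-0.05329245, -0.34589948,  0.31216076]), 'moment': array([-0.01256947,  0.00038625, -0.03273023]), 'gripper_width': 1.0011023495189184} 0.0187
top {'fovy': 44.28212703056242, 'cx': 253.84611542447396, 'cy': 198.79177495916946, 'k1': -0.009931328555790693, 'R': array([[-0.02534638, -0.99959917, -0.01261219],
       [-0.99555421,  0.02638466, -0.09041942],
       [ 0.09071594,  0.01026431, -0.99582391]]), 't': array([0.031554  , 0.54642952, 1.36963983])}
side {'fovy': 55.03382401818864, 'cx': 257.27453060907743, 'cy': 190.7448983055849, 'k1': -0.014679983107891006, 'R': array([[ 0.92188288, -0.38740756,  0.00688008],
       [-0.25557576, -0.62132753, -0.74069774],
       [ 0.29122668,  0.68107818, -0.67180319]]), 't': array([-0.50987064,  0.21759647,  1.13768791])}
```

View pics/top0.png

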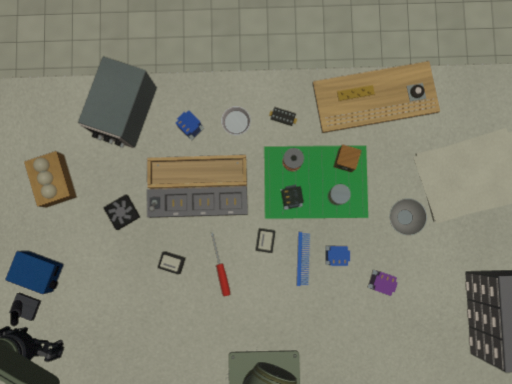

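View pics/side0.png

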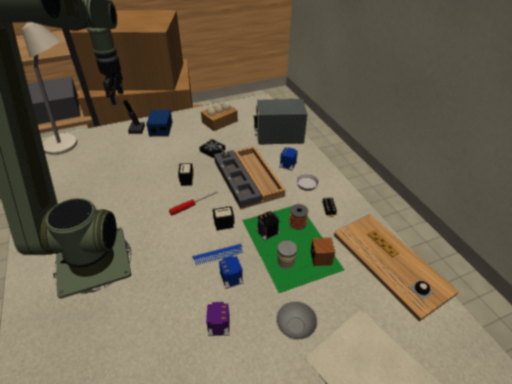

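```bash
cat > h.py <<'E'
from workcell import arm,cams
import cv2,numpy as np
from scipy.spatial.transform import Rotation as Ro
def cal(n):
    c=cams.get_calibration(n); f=192/np.tan(np.radians(c["fovy"]/2))
    return np.array([[f,0,c["cx"]],[0,f,c["cy"]],[0,0,1.]]),np.array([c["k1"],0,0,0,0.]),c["R"],c["t"]
def rays(n,uv):
    K,D,R,t=cal(n)
    return cv2.undistortPoints(np.asarray(uv,float).reshape(-1,1,2),K,D).reshape(-1,2)
def cloud(n,d):
    K,D,R,t=cal(n)
    v,u=np.mgrid[:384,:512]
    s=rays(n,np.stack([u,v],-1)).reshape(384,512,2)
    P=np.dstack([s*d[...,None],d])
    return (P-t)@R     # world
def pix2z(n,uv,z):
    K,D,R,t=cal(n); s=rays(n,uv); s=np.c_[s,np.ones(len(s))]@R; o=-R.T@t
    return o+s*((z-o[2])/s[:,2])[:,None]
def proj(n,X):
    K,D,R,t=cal(n)
    return cv2.projectPoints(np.asarray(X,float).reshape(-1,1,3),cv2.Rodrigues(R)[0],t,K,D)[0].reshape(-1,2)
def grab(n,tag):
    im,d=cams.grab_frame(n); cv2.imwrite(f"pics/{n}{tag}.png",im[:,:,::-1]); np.savez(f"/tmp/{n}{tag}.npz",im=im,d=d); return im,d
def load(n,tag):
    z=np.load(f"/tmp/{n}{tag}.npz"); return z["im"],z["d"]
E
python3 - <<'E'
from h import *
im,d=load("top","0")
a=cv2.resize(im[140:300,90:360],None,fx=2.9,fy=2.9,interpolation=cv2.INTER_CUBIC)
cv2.imwrite("pics/c1.png",a[:,:,::-1])
a=cv2.resize(im[230:384,0:120],None,fx=3.5,fy=3.5,interpolation=cv2.INTER_CUBIC)
cv2.imwrite("pics/c2.png",a[:,:,::-1])
im2,d2=load("side","0")
a=cv2.resize(im2[60:290,80:350],None,fx=2.6,fy=2.6,interpolation=cv2.INTER_CUBIC)
cv2.imwrite("pics/c3.png",a[:,:,::-1])
P=cloud("top",d); 
for u,v in[(172,262),(265,240),(25,305),(290,152),(347,157),(340,193),(292,198),(380,120),(200,195),(155,202),(300,230)]: print(u,v,P[v,u].round(3))
Q=cloud("side",d2)
for u,v in[(186,168),(223,213),(137,127),(135,105)]: print(u,v,Q[v,u].round(3))
E
```

```text
172 262 [0.369 0.253 0.069]
265 240 [ 0.425 -0.012  0.069]
25 305 [0.253 0.695 0.022]
290 152 [ 0.676 -0.091  0.067]
347 157 [ 0.656 -0.253  0.074]
340 193 [ 0.552 -0.228  0.078]
292 198 [ 0.543 -0.092  0.066]
380 120 [ 0.775 -0.368  0.02 ]
200 195 [0.564 0.178 0.015]
155 202 [0.543 0.304 0.055]
300 230 [ 0.452 -0.118 -0.003]
186 168 [0.371 0.254 0.067]
223 213 [ 0.423 -0.019  0.066]
137 127 [0.251 0.688 0.02 ]
135 105 [ 0.29   1.237 -0.16 ]
```

```bash
sleep 1
```

```text
(no output)
```

View pics/c1.png

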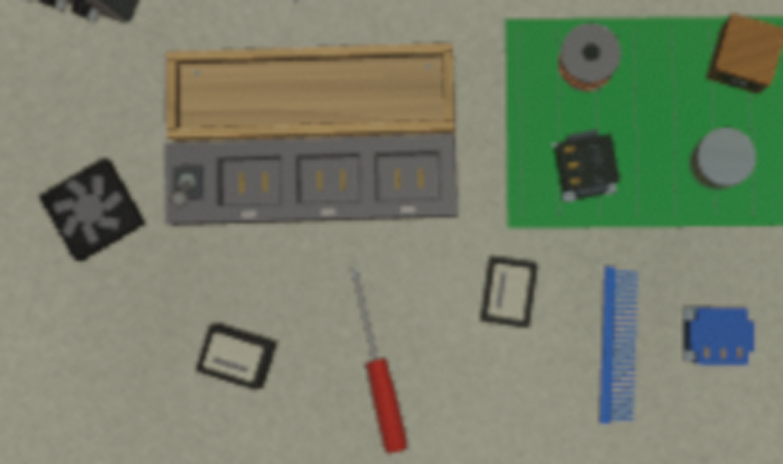

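View pics/c2.png

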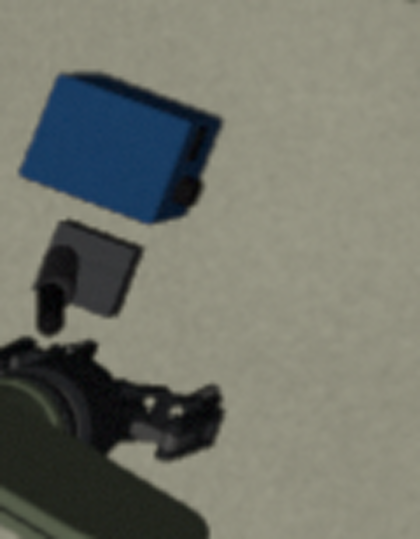

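View pics/c3.png

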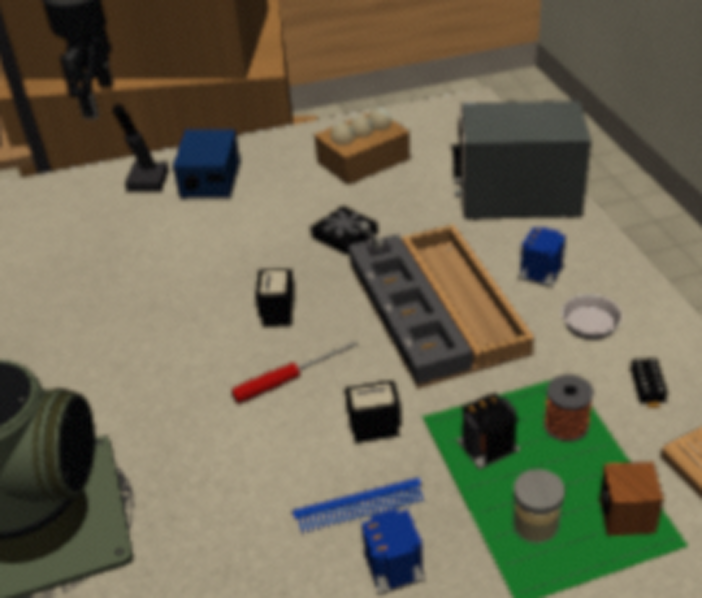

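```bash
cat >> h.py <<'E'
H=dict(pack=.064,jar=.070,reel=.066,transformer=.064,speaker=.066)
def fit(n,tag,xy,h,rad=.06,tol=.010,rect=True):
    im,d=load(n,tag); P=cloud(n,d)
    m=(np.hypot(P[...,0]-xy[0],P[...,1]-xy[1])<rad)&(abs(P[...,2]-h)<tol)&(d>0)
    v,u=np.nonzero(m)
    if len(u)<30: return None
    X=pix2z(n,np.c_[u,v],h)[:,:2]
    (c,s,a)=cv2.minAreaRect((X*1000).astype(np.float32))
    c=np.array(c); w,hh=s
    return dict(n=len(u),zmed=round(float(np.median(P[m][:,2])),4),c=np.round(c,1),mean=np.round(X.mean(0)*1000,1),size=(round(w,1),round(hh,1)),ang=round(a,1))
E
python3 - <<'E'
from h import *
for nm,xy,h in[("packA",(.369,.253),.064),("packB",(.425,-.015),.064),("reel",(.676,-.091),.066),("speaker",(.656,-.253),.066),("jar",(.552,-.228),.07),("transformer",(.543,-.092),.064)]:
    for n in("top","side"): print(nm,n,fit(n,"0",xy,h))
im,d=load("top","0");P=cloud("top",d);Q=cloud("side",load("side","0")[1])
for n,C in(("top",P),("side",Q)):
    m=(abs(C[...,0]-.45)<.05)&(abs(C[...,1]-.1)<.08); print(n,"table",np.percentile(C[m][:,2],[10,50,90]).round(4))
    m=(C[...,0]>.47)&(C[...,0]<.72)&(C[...,1]>.0)&(C[...,1]<.35)&(C[...,2]>.015)
    hst=np.histogram(C[m][:,2],bins=np.arange(.015,.1,.004)); print(hst[0])
E
```

```text
packA top {'n': 418, 'zmed': 0.0649, 'c': array([368.9, 260.3]), 'mean': array([368.6, 260.1]), 'size': (67.1, 50.7), 'ang': 70.6}
packA side {'n': 180, 'zmed': 0.0646, 'c': array([366.6, 252.5]), 'mean': array([366.9, 253.5]), 'size': (77.8, 50.7), 'ang': 71.2}
packB top {'n': 405, 'zmed': 0.065, 'c': array([425.2, -11.1]), 'mean': array([424.9, -11.2]), 'size': (49.9, 65.5), 'ang': 80.2}
packB side {'n': 254, 'zmed': 0.0644, 'c': array([423.6, -17.9]), 'mean': array([423.7, -18. ]), 'size': (58.8, 65.4), 'ang': 80.3}
reel top {'n': 332, 'zmed': 0.0673, 'c': array([660.1, -99.1]), 'mean': array([660.3, -98.7]), 'size': (57.8, 55.6), 'ang': 88.4}
reel side {'n': 210, 'zmed': 0.0662, 'c': array([ 658.9, -106. ]), 'mean': array([ 657.9, -104.5]), 'size': (65.9, 56.0), 'ang': 63.3}
speaker top {'n': 438, 'zmed': 0.067, 'c': array([ 658.5, -257.7]), 'mean': array([ 658.5, -257.6]), 'size': (58.6, 62.8), 'ang': 71.0}
speaker side {'n': 350, 'zmed': 0.0659, 'c': array([ 655.8, -264.2]), 'mean': array([ 656.1, -264. ]), 'size': (67.0, 63.3), 'ang': 71.3}
jar top {'n': 326, 'zmed': 0.0708, 'c': array([ 551.7, -228.1]), 'mean': array([ 551.9, -228.1]), 'size': (54.2, 54.8), 'ang': 87.7}
jar side {'n': 268, 'zmed': 0.0701, 'c': array([ 549.8, -233.5]), 'mean': array([ 549.8, -234.1]), 'size': (63.9, 53.6), 'ang': 62.8}
transformer top {'n': 388, 'zmed': 0.0651, 'c': array([550.5, -93. ]), 'mean': array([550.5, -92.9]), 'size': (62.3, 56.4), 'ang': 9.5}
transformer side {'n': 261, 'zmed': 0.0643, 'c': array([548.3, -98.8]), 'mean': array([548.9, -98.8]), 'size': (65.4, 63.0), 'ang': 10.9}
top table [-0.0027  0.0012  0.0051]
[433 114  56  92 275 579 895 747 176  16   6   2   3   3   0   1   3   1
   2  11   8]
side table [-0.0017  0.001   0.0036]
[167 124 110 137 201 333 406 280  32   5   4   2   2   3   2   1   3   2
   3   6   3]
```

```bash
cat > cad.py <<'E'
from h import *
import sys
tag=sys.argv[1]
im,d=load("top",tag); P=cloud("top",d)
K,D,R,t=cal("top"); print("cam",(-R.T@t).round(3))
# rectified image at z=.042: 0.5mm/px, x up, y left
N=(520,700) # rows x: .70->.44 ; cols y: .36->.01
r,c=np.mgrid[:N[0],:N[1]]
X=np.stack([.70-r*.0005,.36-c*.0005,np.full(N,.042)],-1)
p=proj("top",X.reshape(-1,3)).reshape(*N,2).astype(np.float32)
o=cv2.remap(im,p[...,0],p[...,1],cv2.INTER_CUBIC); cv2.imwrite(f"pics/rect{tag}.png",o[:,:,::-1])
hsv=cv2.cvtColor(im,cv2.COLOR_RGB2HSV).astype(int)
reg=(P[...,0]>.47)&(P[...,0]<.72)&(P[...,1]>.0)&(P[...,1]<.35)
g=reg&(P[...,2]>.030)&(P[...,2]<.052)&(hsv[...,1]<50)
w=reg&(P[...,2]>.022)&(P[...,2]<.045)&(hsv[...,1]>70)
for nm,m,h in(("grey",g,.042),("wood",w,.036)):
    m=cv2.morphologyEx(m.astype(np.uint8),cv2.MORPH_OPEN,np.ones((2,2)))
    nn,l,st,_=cv2.connectedComponentsWithStats(m); k=1+st[1:,4].argmax(); v,u=np.nonzero(l==k)
    Y=pix2z("top",np.c_[u,v],h)[:,:2]*1000
    print(nm,len(u),cv2.minAreaRect(Y.astype(np.float32)))
E
python3 cad.py 0
```

```text
cam [0.421 0.003 1.414]
grey 1788 ((539.3511352539062, 183.37298583984375), (82.48323059082031, 294.1683349609375), 0.20612558722496033)
wood 923 ((628.92626953125, 182.2117919921875), (93.79924774169922, 292.4300537109375), 0.15583914518356323)
```

```bash
sleep 1
```

```text
(no output)
```

View pics/rect0.png

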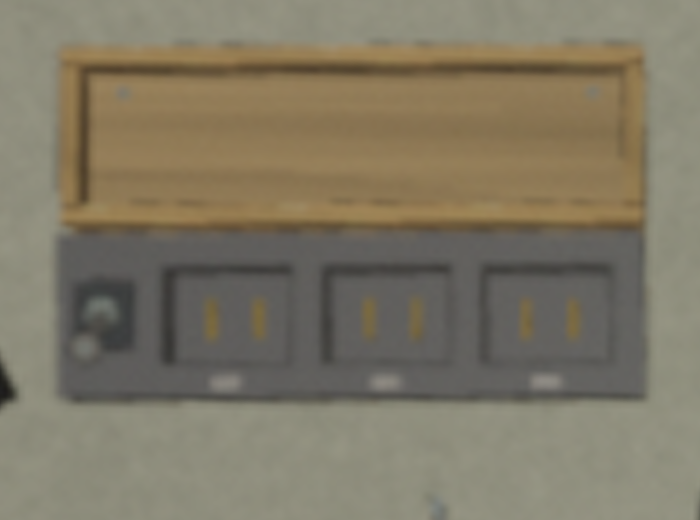

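```bash
python3 - <<'E'
from h import *
for n in("top","side"):
    im,d=load(n,"0")
    r,c=np.mgrid[:700,:900]
    X=np.stack([.72-r*.0004,.36-c*.0004,np.full((700,900),.042)],-1)
    p=proj(n,X.reshape(-1,3)).reshape(700,900,2).astype(np.float32)
    o=cv2.remap(im,p[...,0],p[...,1],cv2.INTER_CUBIC).astype(float).mean(2)
    if n=="side": cv2.imwrite("pics/rects.png",cv2.remap(im,p[...,0],p[...,1],cv2.INTER_CUBIC)[:600,:800,::-1])
    def edges(prof,f,thr):
        g=np.gradient(cv2.GaussianBlur(prof.reshape(1,-1),(0,0),3).ravel()); 
        ii=[i for i in range(2,len(g)-2) if abs(g[i])>thr and abs(g[i])==abs(g[i-2:i+3]).max()]
        return [(round(float(f(i)),4),round(g[i],2)) for i in ii]
    for y in(.165,.0865,.246):
        k=int((.36-y)/.0004); print(n,"x profile y",y,[e for e in edges(o[:,k-40:k+40].mean(1),lambda i:.72-i*.0004,.35) if .49<e[0]<.6])
    k=int((.72-.542)/.0004); print(n,"y prof",[e for e in edges(o[k-30:k+30].mean(0),lambda i:.36-i*.0004,.35)])
E
```

```text
top x profile y 0.165 [(0.5968, np.float64(1.51)), (0.5892, np.float64(-3.35)), (0.5848, np.float64(1.2)), (0.5684, np.float64(-2.38)), (0.5624, np.float64(2.1)), (0.5212, np.float64(-0.79)), (0.5128, np.float64(1.38)), (0.5044, np.float64(-2.8)), (0.4996, np.float64(4.49))]
top x profile y 0.0865 [(0.5972, np.float64(1.06)), (0.5896, np.float64(-3.56)), (0.5844, np.float64(1.09)), (0.5688, np.float64(-2.31)), (0.5624, np.float64(2.21)), (0.522, np.float64(-0.66)), (0.5132, np.float64(1.7)), (0.5052, np.float64(-2.72)), (0.4992, np.float64(3.88))]
top x profile y 0.246 [(0.596, np.float64(0.62)), (0.5892, np.float64(-2.8)), (0.584, np.float64(1.03)), (0.568, np.float64(-2.48)), (0.5628, np.float64(2.24)), (0.5204, np.float64(-0.77)), (0.5128, np.float64(1.47)), (0.5036, np.float64(-2.61)), (0.4992, np.float64(5.09))]
top y prof [(0.332, np.float64(-2.66)), (0.3244, np.float64(-1.63)), (0.3172, np.float64(1.25)), (0.302, np.float64(-1.32)), (0.2928, np.float64(2.3)), (0.2796, np.float64(-2.52)), (0.2728, np.float64(2.54)), (0.2176, np.float64(-0.73)), (0.2124, np.float64(0.6)), (0.2, 
[... 449 characters left out ...]
ofile y 0.0865 [(0.5868, np.float64(-2.67)), (0.566, np.float64(-2.25)), (0.5552, np.float64(1.5)), (0.5152, np.float64(1.63)), (0.5016, np.float64(-3.21))]
side x profile y 0.246 [(0.5952, np.float64(0.68)), (0.586, np.float64(-2.49)), (0.5652, np.float64(-2.11)), (0.5548, np.float64(1.16)), (0.5156, np.float64(1.8)), (0.5008, np.float64(-2.95))]
side y prof [(0.358, np.float64(-0.43)), (0.342, np.float64(1.18)), (0.3128, np.float64(-0.62)), (0.2916, np.float64(1.04)), (0.2756, np.float64(-1.15)), (0.2436, np.float64(1.19)), (0.196, np.float64(-1.26)), (0.1672, np.float64(1.23)), (0.116, np.float64(-1.36)), (0.0892, np.float64(1.36)), (0.0376, np.float64(-1.51)), (0.0028, np.float64(2.87))]
```

```bash
sleep 1
```

```text
(no output)
```

View pics/rects.png

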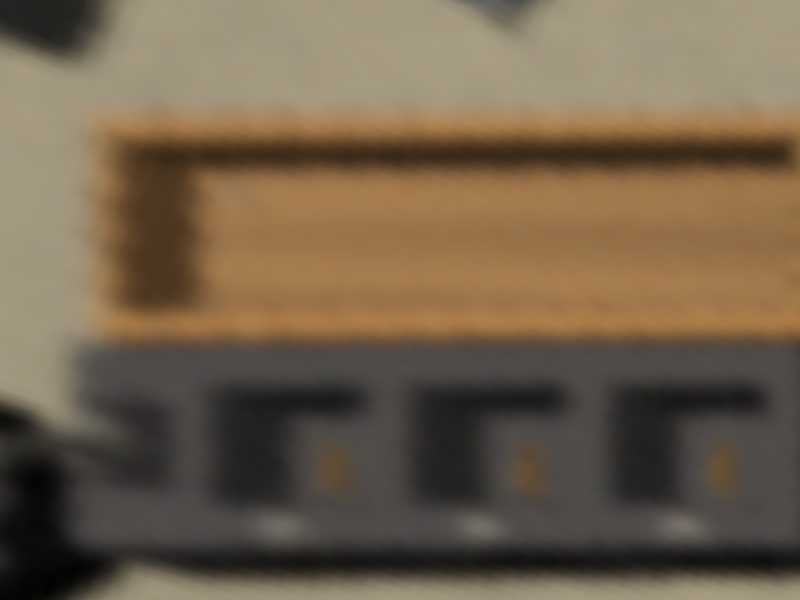

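```bash
cat > go.py <<'E'
# usage: go.py x y z toolyaw_deg  -> shift in tool units for current axes and turn
from h import *
import sys
def info():
    s=arm.state(); R=Ro.from_rotvec(s["orientation"]).as_matrix(); p=s["tool_pos"]
    ya=np.degrees(np.arctan2(R[1,1],R[0,1])); return s,R,p,ya
if __name__=="__main__":
    s,R,p,ya=info()
    print("t",round(s["t"],2),"tcp",p.round(4),"tooly",round(ya,2),"tilt",np.degrees(np.arccos(-R[2,2])).round(2),"x_ax",R[:,0].round(3),"q",s["qpos"].round(2),"F",s["contact_force"].round(1),"gw",round(s["gripper_width"],3))
    a=[float(v) for v in sys.argv[1:]]
    if a:
        sh=R.T@(np.array(a[:3])-p)/.025
        print("shift units",sh.round(3), "rows",abs(sh).max().round(1))
        if len(a)>3:
            dy=(a[3]-ya+90)%180-90
            print("world turn deg",round(dy,1),"(alt",round(dy-np.sign(dy)*180,1),") tool z units",round(-dy/4,3))
            # shift if turned first
            R2=R@Ro.from_rotvec([0,0,-np.radians(dy)]).as_matrix()
            print("shift after turn",(R2.T@(np.array(a[:3])-p)/.025).round(3))
E
python3 go.py 0.368 0.259 0.12 -19.4
```

```text
t 0.1 tcp [0.2012 0.5381 0.1967] tooly 69.5 tilt 0.09 x_ax [-0.937  0.35   0.   ] q [ 1.19  0.32  1.57  0.    1.26 -0.02] F [-0.5 -0.6  0.4] gw 1.0
shift units [-10.16   -8.117   3.079] rows 10.2
world turn deg -88.9 (alt 91.1 ) tool z units 22.225
shift after turn [-8.311 10.003  3.079]
```

```bash
python3 -m jog '[[[0,0,0],[-1,-0.81,0.1],0.1],[[0,0,0],[-1,-0.81,0.1],0.1],[[0,0,0],[-1,-0.81,0.1],0.1],[[0,0,0],[-1,-0.81,0.1],0.1],[[0,0,0],[-1,-0.81,0.1],0.1],[[0,0,0],[-1,-0.81,0.1],0.1],[[0,0,0],[-1,-0.81,0.1],0.1],[[0,0,0],[-1,-0.81,0.1],0.1],[[0,0,0],[-1,-0.81,0.1],0.1],[[0,0,0],[-1,-0.81,0.1],0.1]]' 40
python3 -m jog '[[[0,0,1],[0,0,0.1],0.1],[[0,0,1],[0,0,0.1],0.1],[[0,0,1],[0,0,0.1],0.1],[[0,0,1],[0,0,0.1],0.1],[[0,0,1],[0,0,0.1],0.1],[[0,0,1],[0,0,0.1],0.1],[[0,0,1],[0,0,0.1],0.1],[[0,0,1],[0,0,0.1],0.1],[[0,0,1],[0,0,0.1],0.1],[[0,0,1],[0,0,0.1],0.1]]'
python3 -m jog '[[[0,0,1],[0,0,0],0.1],[[0,0,1],[0,0,0],0.1],[[0,0,1],[0,0,0],0.1],[[0,0,1],[0,0,0],0.1],[[0,0,1],[0,0,0],0.1],[[0,0,1],[0,0,0],0.1],[[0,0,1],[0,0,0],0.1],[[0,0,1],[0,0,0],0.1],[[0,0,1],[0,0,0],0.1],[[0,0,1],[0,0,0],0.1]]'
python3 go.py 0.368 0.259 0.12 -19.4
python3 - <<'E'
from h import *
grab("top","1");grab("side","1")
E
```

```text
t: 1.35
tool_pos: [0.3648, 0.2603, 0.1721]
orientation: [-0.559, -3.091, 0.0]
contact_force: [0.4, 0.3, 0.2]
gripper_width: 0.9
t: 2.6
tool_pos: [0.3643, 0.2612, 0.147]
orientation: [-1.586, -2.712, 0.001]
contact_force: [0.4, -0.3, -1.2]
gripper_width: 0.899
t: 3.85
tool_pos: [0.3643, 0.2612, 0.1471]
orientation: [-2.418, -2.006, 0.001]
contact_force: [0.4, -0.7, 1.2]
gripper_width: 0.901
t 3.85 tcp [0.3643 0.2612 0.1471] tooly -10.63 tilt 0.05 x_ax [ 0.184  0.983 -0.001] q [0.6  0.16 1.92 0.   1.06 0.78] F [ 0.4 -0.7  1.2] gw 0.901
shift units [-0.057  0.161  1.083] rows 1.1
world turn deg -8.8 (alt 171.2 ) tool z units 2.192
shift after turn [-0.032  0.168  1.083]
```

```bash
sleep 1
```

```text
(no output)
```

View pics/top1.png

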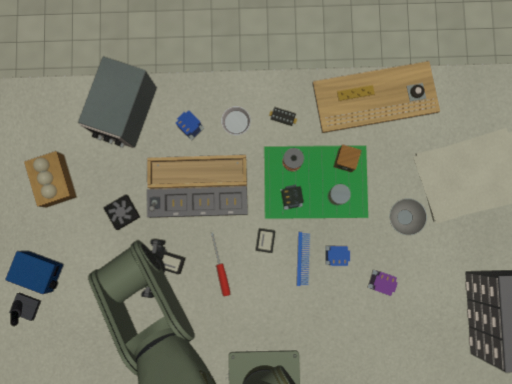

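View pics/side1.png

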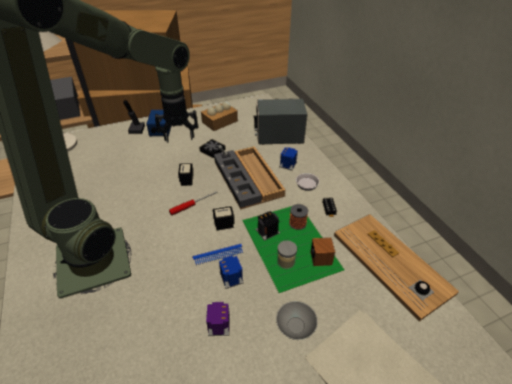

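```bash
python3 - <<'E'
from h import *
for p in([.3643,.2612,.147],[.3643,.2612,.064],[.369,.26,.064]): print(proj("top",[p]),proj("side",[p]))
E
```

```text
[[163.70851039 265.22528062]] [[180.94288699 149.91255778]]
[[169.62493091 263.77415168]] [[183.86488739 167.98159744]]
[[170.02953127 262.09942228]] [[185.17403553 167.86856717]]
```

```bash
python3 - <<'E'
from h import *
im,d=load("side","1")
a=cv2.resize(im[90:200,120:240],None,fx=5,fy=5,interpolation=cv2.INTER_CUBIC)
for p in([.3643,.2612,.147],[.369,.26,.064]):
    u,v=proj("side",[p])[0]; cv2.circle(a,(int((u-120)*5),int((v-90)*5)),4,(255,0,0),-1)
cv2.imwrite("pics/c4.png",a[:,:,::-1])
E
sleep 1
```

```text
(no output)
```

View pics/c4.png

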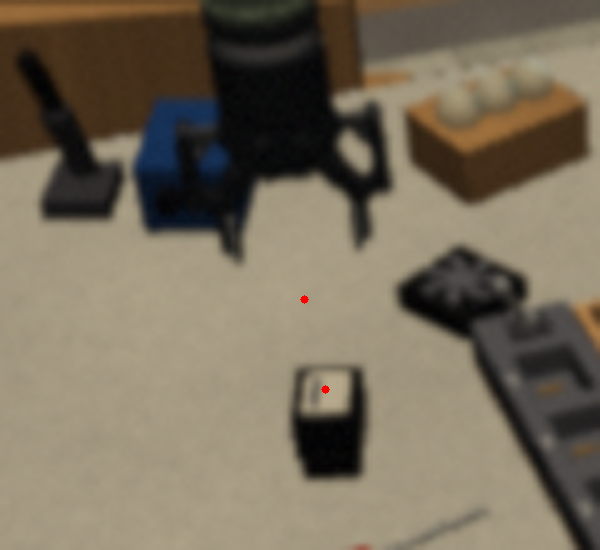

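```bash
python3 - <<'E'
from h import *
for n in("side","top"):
    im,d=load(n,"1"); P=cloud(n,d)
    m=(np.hypot(P[...,0]-.364,P[...,1]-.261)<.09)&(P[...,2]>.09)&(P[...,2]<.24)
    v,u=np.nonzero(m); Q=P[m]; i=np.argsort(Q[:,2])[:25]
    for k in i[::2]: print(n,u[k],v[k],Q[k].round(3))
E
```

```text
side 191 139 [0.403 0.246 0.194]
side 167 141 [0.322 0.26  0.197]
side 168 141 [0.324 0.257 0.199]
side 192 138 [0.406 0.242 0.199]
side 165 140 [0.316 0.265 0.2  ]
side 168 139 [0.327 0.267 0.2  ]
side 168 140 [0.325 0.258 0.202]
side 165 139 [0.317 0.266 0.203]
side 166 139 [0.32  0.264 0.204]
side 191 137 [0.403 0.241 0.205]
side 164 139 [0.313 0.264 0.206]
side 191 136 [0.404 0.244 0.207]
side 193 135 [0.412 0.246 0.208]
top 166 250 [0.405 0.245 0.194]
top 165 249 [0.408 0.246 0.206]
top 165 250 [0.405 0.245 0.209]
top 164 251 [0.403 0.245 0.221]
top 164 250 [0.406 0.242 0.234]
top 163 251 [0.403 0.244 0.236]
top 157 250 [0.406 0.259 0.237]
top 164 249 [0.408 0.241 0.24 ]
```

```bash
python3 - <<'E'
from h import *
for n in("side","top"):
    im,d=load(n,"0"); P=cloud(n,d)
    m=(np.hypot(P[...,0]-.201,P[...,1]-.538)<.11)&(P[...,2]>.10)&(P[...,2]<.34)
    v,u=np.nonzero(m); Q=P[m]; i=np.argsort(Q[:,2])[:25]
    for k in i[::3]: print(n,u[k],v[k],Q[k].round(3))
print(proj("side",[[.201,.538,.197],[.201,.538,.21]]),proj("top",[[.201,.538,.197]]))
im,d=load("side","0")
a=cv2.resize(im[40:150,60:180],None,fx=5,fy=5,interpolation=cv2.INTER_CUBIC)
cv2.imwrite("pics/c5.png",a[:,:,::-1])
E
```

```text
side 127 104 [0.232 0.641 0.164]
side 125 103 [0.226 0.638 0.171]
side 126 102 [0.23  0.641 0.174]
side 126 101 [0.231 0.642 0.177]
side 122 94 [0.222 0.575 0.243]
side 123 92 [0.227 0.587 0.245]
side 116 105 [0.189 0.488 0.247]
side 122 93 [0.223 0.574 0.248]
side 114 105 [0.183 0.486 0.25 ]
top 18 320 [0.231 0.643 0.162]
top 16 325 [0.22  0.645 0.169]
top 17 321 [0.23  0.641 0.173]
top 17 322 [0.228 0.639 0.175]
top 17 320 [0.233 0.639 0.176]
top 16 321 [0.231 0.641 0.176]
top 16 324 [0.224 0.64  0.178]
top 14 324 [0.225 0.642 0.186]
top 26 332 [0.215 0.58  0.246]
[[120.65449894 110.06273083]
 [119.8489915  107.08391308]] [[ 51.86982625 333.50778195]]
```

```bash
sleep 1
```

```text
(no output)
```

View pics/c5.png

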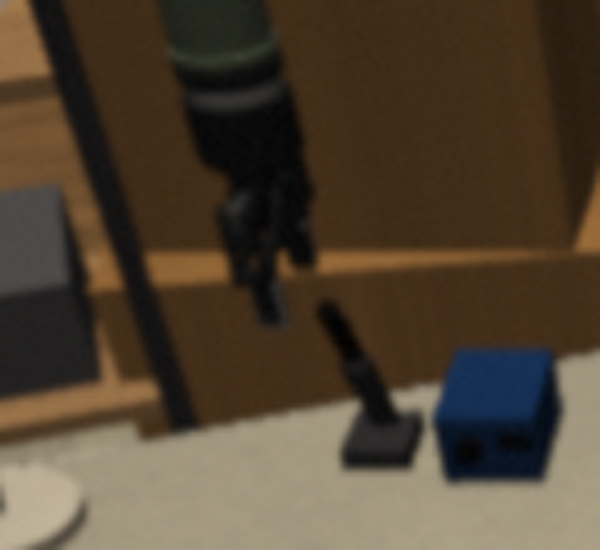

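```bash
python3 -m jog '[[[0,0,1],[0,0,0],1],[[0,0,1],[0,0,0],1],[[0,0,0.2],[0,0,0],1],[[0,0,0],[0,0,0],1],[[0,0,0],[0,0,0],1],[[0,0,0],[0,0,0],1],[[0,0,0],[0,0,0],1],[[0,0,0],[0,0,0],1],[[0,0,0],[0,0,0],1],[[0,0,0],[0,0,0],1]]'
python3 - <<'E'
from h import *
im,d=grab("side","2"); P=cloud("side",d)
m=(np.hypot(P[...,0]-.364,P[...,1]-.261)<.09)&(P[...,2]>.09)&(P[...,2]<.24)
v,u=np.nonzero(m); Q=P[m]; i=np.argsort(Q[:,2])[:25]
for k in i[::2]: print(u[k],v[k],Q[k].round(3))
a=cv2.resize(im[90:200,120:240],None,fx=5,fy=5,interpolation=cv2.INTER_CUBIC)
cv2.imwrite("pics/c6.png",a[:,:,::-1])
E
```

```text
t: 5.2
tool_pos: [0.3646, 0.2614, 0.1474]
orientation: [-2.562, -1.818, -0.0]
contact_force: [0.8, -0.4, 0.4]
gripper_width: 0.003
177 141 [0.356 0.264 0.186]
178 142 [0.357 0.254 0.188]
181 142 [0.367 0.249 0.189]
176 141 [0.352 0.259 0.19 ]
178 141 [0.358 0.253 0.193]
177 140 [0.356 0.259 0.193]
182 140 [0.372 0.251 0.194]
183 140 [0.375 0.248 0.195]
179 141 [0.36  0.247 0.196]
181 140 [0.368 0.249 0.197]
178 140 [0.358 0.252 0.197]
182 139 [0.372 0.251 0.198]
183 138 [0.377 0.253 0.2  ]
```

```bash
sleep 3
```

```text
(no output)
```

View pics/c6.png

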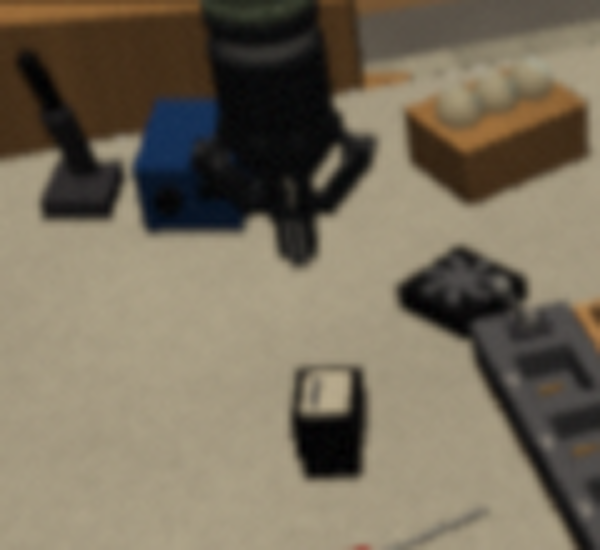

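```bash
python3 -m jog '[[[0,0,0],[0,0.1,0.4],0],[[0,0,0],[0,0.04,0.4],0],[[0,0,0],[0,0,0.4],0],[[0,0,0],[0,0,0.4],0],[[0,0,0],[0,0,0.4],0],[[0,0,0],[0,0,0.4],0],[[0,0,0],[0,0,0.3],0],[[0,0,0],[0,0,0],0],[[0,0,0],[0,0,0],0],[[0,0,0],[0,0,0],0]]'
cat > tip.py <<'E'
from h import *
import sys
from go import info
tag=sys.argv[1]; s,R,p,ya=info()
print("tcp",p.round(4),"yaw",round(ya,1),s["contact_force"].round(1))
im,d=grab("side",tag); P=cloud("side",d)
u,v=proj("side",[p])[0]; u0=int(np.clip(u-60,0,392)); v0=int(np.clip(v-60,0,264))
a=cv2.resize(im[v0:v0+120,u0:u0+120],None,fx=5,fy=5,interpolation=cv2.INTER_CUBIC)
cv2.circle(a,(int((u-u0)*5),int((v-v0)*5)),3,(255,0,0),-1)
cv2.imwrite(f"pics/z{tag}.png",a[:,:,::-1])
E
python3 tip.py 3; python3 go.py .368 .259 .03 -19.4
```

```text
t: 6.5
tool_pos: [0.3682, 0.2604, 0.0803]
orientation: [-2.562, -1.818, -0.002]
contact_force: [-1.4, 0.9, 0.2]
gripper_width: 1.003
tcp [0.3682 0.2604 0.0803] yaw -19.3 [-1.4  0.9  0.2]
t 6.55 tcp [0.3682 0.2604 0.0802] tooly -19.3 tilt 0.05 x_ax [0.33  0.944 0.001] q [0.59 0.24 2.01 0.   0.89 0.93] F [ 0.6 -0.5 -0.2] gw 0.999
shift units [-0.056  0.011  2.01 ] rows 2.0
world turn deg -0.1 (alt 179.9 ) tool z units 0.025
shift after turn [-0.056  0.011  2.01 ]
```

```bash
sleep 5
```

```text
(no output)
```

View pics/z3.png

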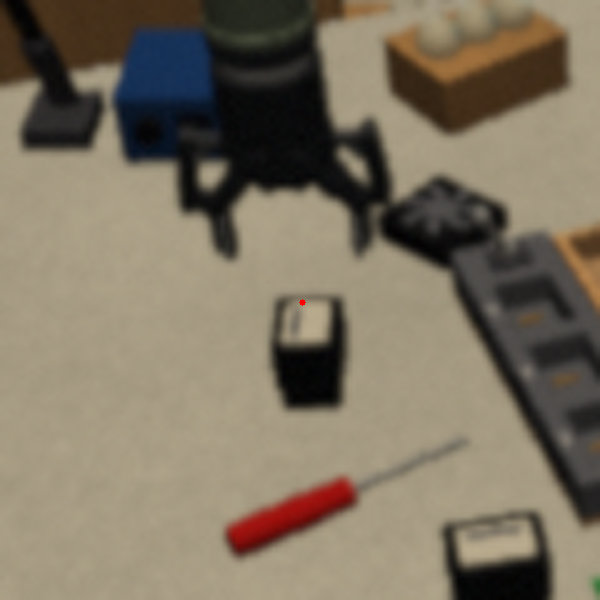

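```bash
python3 -m jog '[[[0,0,0],[0,0,0.3],0],[[0,0,0],[0,0,0.3],0],[[0,0,0],[0,0,0.3],0],[[0,0,0],[0,0,0.3],0],[[0,0,0],[0,0,0.2],0],[[0,0,0],[0,0,0.2],0],[[0,0,0],[0,0,0],0],[[0,0,0],[0,0,0],0],[[0,0,0],[0,0,0],0],[[0,0,0],[0,0,0],0]]'
python3 tip.py 4
```

```text
t: 7.8
tool_pos: [0.368, 0.2603, 0.0401]
orientation: [-2.562, -1.818, -0.001]
contact_force: [0.1, 0.5, -0.4]
gripper_width: 1.002
tcp [0.368  0.2603 0.0401] yaw -19.3 [ 0.1  0.5 -0.4]
```

```bash
sleep 5
```

```text
(no output)
```

View pics/z4.png

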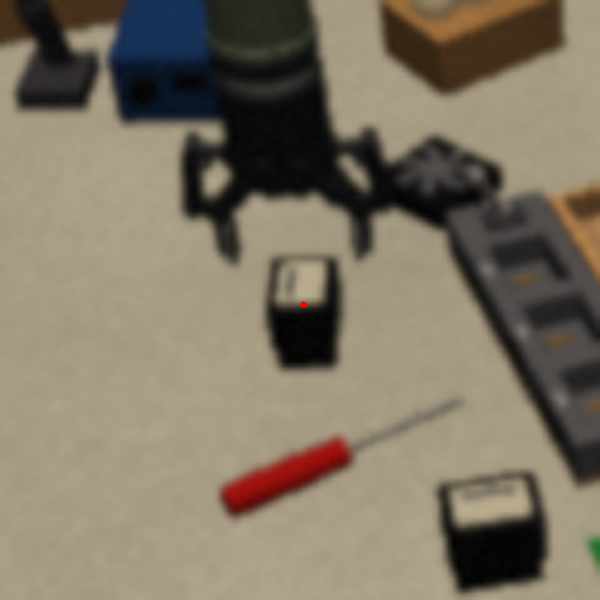

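```bash
python3 -m jog '[[[0,0,0],[0,0,0.2],0],[[0,0,0],[0,0,0.2],0],[[0,0,0],[0,0,0.2],0],[[0,0,0],[0,0,0.2],0],[[0,0,0],[0,0,0.2],0],[[0,0,0],[0,0,0],0],[[0,0,0],[0,0,0],0],[[0,0,0],[0,0,0],0],[[0,0,0],[0,0,0],0],[[0,0,0],[0,0,0],0]]'
python3 tip.py 5
```

```text
t: 9.1
tool_pos: [0.368, 0.2603, 0.015]
orientation: [-2.562, -1.818, -0.0]
contact_force: [-0.3, 0.5, -0.5]
gripper_width: 1.0
tcp [0.368  0.2603 0.015 ] yaw -19.3 [-0.3  0.5 -0.5]
```

```bash
sleep 5
```

```text
(no output)
```

View pics/z5.png

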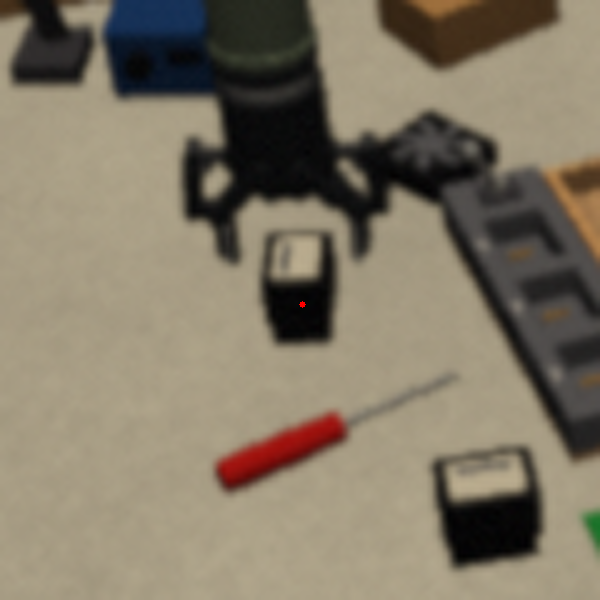

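```bash
python3 -m jog '[[[0,0,0],[0,0,0.2],0],[[0,0,0],[0,0,0.2],0],[[0,0,0],[0,0,0.2],0],[[0,0,0],[0,0,0.2],0],[[0,0,0],[0,0,0.2],0],[[0,0,0],[0,0,0.08],0],[[0,0,0],[0,0,0],0],[[0,0,0],[0,0,0],0],[[0,0,0],[0,0,0],0],[[0,0,0],[0,0,0],0]]'
python3 tip.py 6
```

```text
t: 10.4
tool_pos: [0.368, 0.2603, -0.0119]
orientation: [-2.562, -1.818, -0.001]
contact_force: [0.3, -0.5, 1.0]
gripper_width: 1.003
tcp [ 0.368   0.2603 -0.0119] yaw -19.3 [ 0.3 -0.5  1. ]
```

```bash
sleep 5
```

```text
(no output)
```

View pics/z6.png

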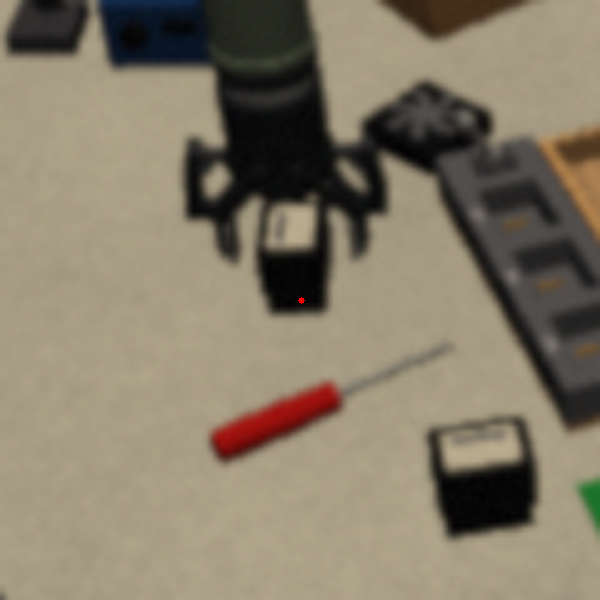

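```bash
python3 -m jog '[[[0,0,0],[0,0,0],0.3],[[0,0,0],[0,0,0],0.6],[[0,0,0],[0,0,0],0.6],[[0,0,0],[0,0,0],0.6],[[0,0,0],[0,0,0],0.6],[[0,0,0],[0,0,0],0.6],[[0,0,0],[0,0,0],0.6],[[0,0,0],[0,0,0],0.6],[[0,0,0],[0,0,0],0.6],[[0,0,0],[0,0,0],0.6]]' 50
python3 tip.py 7
python3 - <<'E'
from h import *
grab("top","7"); print(fit("top","7",(.369,.26),.064))
E
```

```text
t: 11.7
tool_pos: [0.3679, 0.2603, -0.0119]
orientation: [-2.562, -1.817, -0.0]
contact_force: [-2.2, 0.6, 5.1]
gripper_width: 0.577
tcp [ 0.3679  0.2603 -0.0119] yaw -19.3 [-2.2  0.6  5.1]
{'n': 83, 'zmed': 0.0648, 'c': array([374., 232.]), 'mean': array([370.9, 233.9]), 'size': (60.4, 20.1), 'ang': 6.6}
```

```bash
sleep 5
```

```text
(no output)
```

View pics/z7.png

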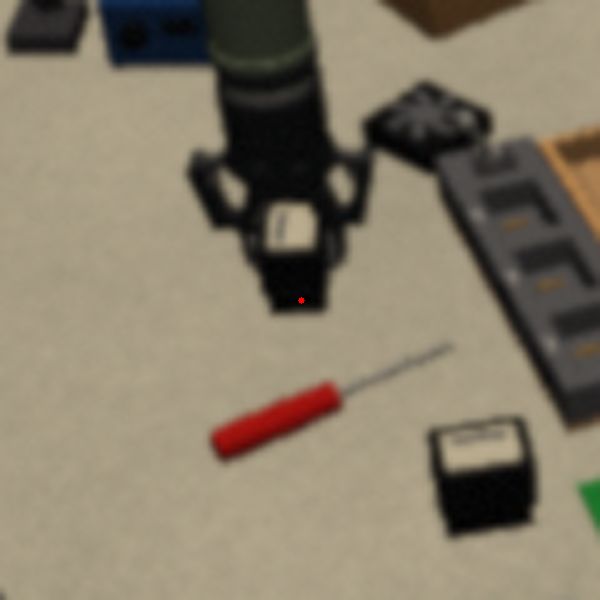

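```bash
python3 -m jog '[[[0,0,0],[0,0,-0.2],0.6],[[0,0,0],[0,0,-0.4],0.6],[[0,0,0],[0,0,-0.6],0.6],[[0,0,-1],[0,0,-0.6],0.6],[[0,0,-1],[0,0,-0.6],0.6],[[0,0,-1],[0,0,-0.6],0.6],[[0,0,-1],[0,0,-0.3],0.6],[[0,0,-0.92],[0,0,0],0.6],[[0,0,0],[0,0,0],0.6],[[0,0,0],[0,0,0],0.6]]'
python3 go.py .545 .169 .04 .4
```

```text
t: 13.05
tool_pos: [0.3678, 0.2601, 0.0704]
orientation: [-2.215, -2.228, 0.0]
contact_force: [0.8, 0.7, -4.6]
gripper_width: 0.579
t 13.05 tcp [0.3678 0.2601 0.0704] tooly 0.33 tilt 0.02 x_ax [-0.006  1.    -0.   ] q [0.59 0.26 2.02 0.   0.86 0.58] F [ 0.8  0.7 -4.6] gw 0.579
shift units [-3.683  7.069  1.215] rows 7.1
world turn deg 0.1 (alt -179.9 ) tool z units -0.018
shift after turn [-3.692  7.064  1.215]
```

```bash
python3 -m jog '[[[0,0,0],[-0.46,0.88,0],0.6],[[0,0,0],[-0.46,0.88,0],0.6],[[0,0,0],[-0.46,0.88,0],0.6],[[0,0,0],[-0.46,0.88,0],0.6],[[0,0,0],[-0.46,0.88,0],0.6],[[0,0,0],[-0.46,0.88,0],0.6],[[0,0,0],[-0.46,0.89,0.2],0.6],[[0,0,0],[-0.46,0.89,0.4],0.6],[[0,0,0],[0,0,0.4],0.6],[[0,0,0],[0,0,0],0.6]]'
python3 tip.py 8
python3 - <<'E'
from h import *
im,d=grab("top","8"); print(fit("top","8",(.545,.169),.117,rad=.08))
a=cv2.resize(im[140:240,120:270],None,fx=5,fy=5,interpolation=cv2.INTER_CUBIC); cv2.imwrite("pics/c8.png",a[:,:,::-1])
E
```

```text
t: 14.3
tool_pos: [0.5436, 0.1689, 0.0437]
orientation: [-2.213, -2.227, 0.006]
contact_force: [0.5, 0.0, -4.0]
gripper_width: 0.582
tcp [0.5436 0.1689 0.0437] yaw 0.4 [ 0.5  0.  -4. ]
None
```

```bash
sleep 5
```

```text
(no output)
```

View pics/z8.png

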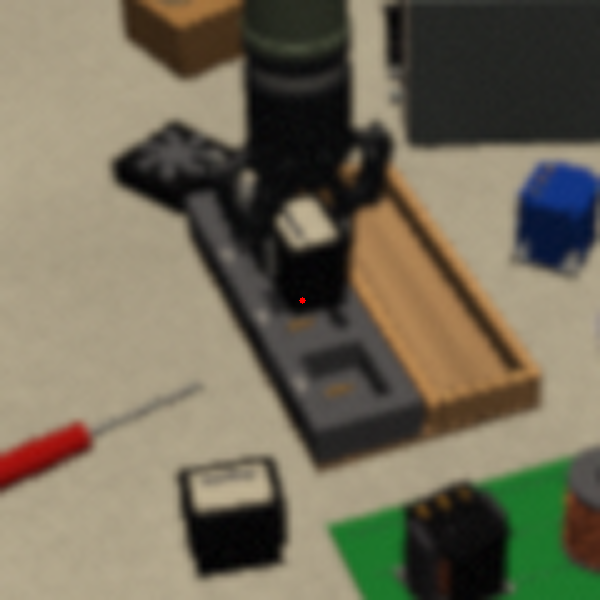

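View pics/c8.png

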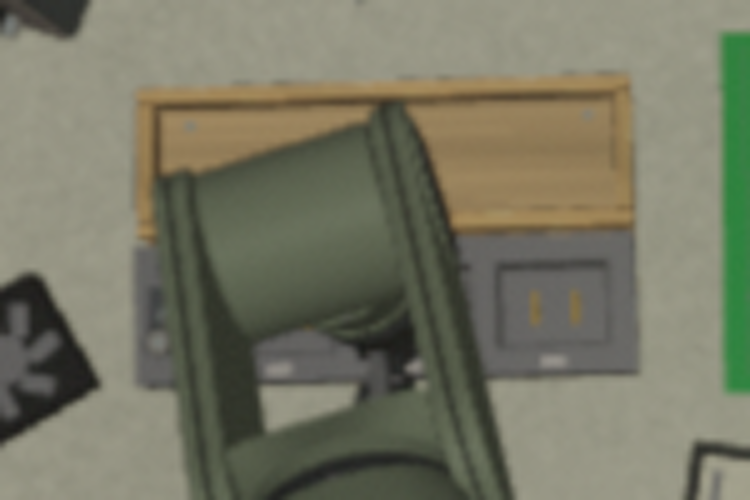

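```bash
cat >> h.py <<'E'
def label(n,tag,xy,h,rad=.05,img=None):
    im,d=load(n,tag)
    S=6; u,v=proj(n,[[xy[0],xy[1],h]])[0]; u0,v0=int(u)-30,int(v)-30
    X=pix2z(n,np.stack(np.meshgrid(np.arange(u0,u0+60,1/S),np.arange(v0,v0+60,1/S)),-1).reshape(-1,2),h)[:,:2].reshape(60*S,60*S,2)
    mp=np.stack(np.meshgrid(np.arange(u0,u0+60,1/S),np.arange(v0,v0+60,1/S)),-1).astype(np.float32)
    o=cv2.remap(im,mp[...,0],mp[...,1],cv2.INTER_LINEAR).astype(float).mean(2)
    near=np.hypot(X[...,0]-xy[0],X[...,1]-xy[1])<rad
    m=(near&(o>110)).astype(np.uint8)
    m=cv2.morphologyEx(m,cv2.MORPH_CLOSE,np.ones((13,13)))
    nn,l,st,_=cv2.connectedComponentsWithStats(m)
    di=[np.hypot(*(X[l==k].mean(0)-xy)) if st[k,4]>400 else 9 for k in range(1,nn)]
    k=1+int(np.argmin(di)); c,s,a=cv2.minAreaRect((X[l==k]*1000).astype(np.float32))
    return np.round(c,1),np.round(X[l==k].mean(0)*1000,1),np.round(s,1),round(a,1)
E
python3 - <<'E'
from h import *
print(label("top","0",(.3685,.26),.064))
print(label("top","0",(.425,-.011),.064))
print(label("side","0",(.367,.257),.064))
print(label("side","0",(.424,-.015),.064))
print(label("side","8",(.543,.165),.1196))
E
```

```text
(array([367.7, 260.3]), array([367.5, 260.3]), array([50.1, 34.1]), 71.3)
(array([425. , -11.1]), array([425.2, -10.3]), array([99.3, 99.4]), 88.6)
(array([368., 262.]), array([367.5, 266.1]), array([89.8, 99.8]), 78.7)
(array([425.7,  -8.1]), array([426.9,  -3.2]), array([85.7, 99.8]), 76.1)
(array([544.4, 168.4]), array([545.6, 166.1]), array([33.5, 50.3]), 0.8)
```

```bash
sed -i 's/(o>110)/(o>thr)/; s/img=None/thr=110/; s/,np.ones((13,13))/,np.ones((7,7))/' h.py
python3 - <<'E'
from h import *
for thr in(120,135,150):
    print(thr)
    for a in(("top","0",(.3685,.26),.064),("top","0",(.425,-.011),.064),("side","0",(.367,.257),.064),("side","0",(.424,-.015),.064),("side","8",(.543,.165),.1196)): print(a[0],label(*a,thr=thr))
E
```

```text
120
top (array([367.7, 260.4]), array([368.3, 260. ]), array([48.7, 32.9]), 71.3)
top (array([425. , -11.1]), array([425.2, -10.2]), array([99.3, 99.4]), 88.6)
side (array([368.1, 262.4]), array([367.3, 265.5]), array([88.9, 99.7]), 78.3)
side (array([424.3, -12.1]), array([424.1, -13.3]), array([31.8, 48.5]), 80.8)
side (array([544.5, 168.5]), array([545.8, 166.1]), array([31.7, 48.6]), 0.8)
135
top (array([367.3, 260.3]), array([369.4, 259.3]), array([46.2, 30.1]), 70.4)
top (array([425. , -11.1]), array([425.3,  -9.7]), array([99.3, 99.4]), 88.6)
side (array([372.8, 260.5]), array([372.5, 260.1]), array([44.4, 20.1]), 74.6)
side (array([424., -14.]), array([423.6, -15.9]), array([25.5, 46.7]), 79.9)
side (array([549.6, 168.5]), array([549.2, 167.5]), array([45.6, 20.7]), 85.7)
150Traceback (most recent call last):
  File "<stdin>", line 4, in <module>
  File "h.py", line 47, in label
    k=1+int(np.argmin(di)); c,s,a=cv2.minAreaRect((X[l==k]*1000).astype(np.float32))
            ~~~~~~~~~^^^^
    return _wrapfunc(a, 'argmin', axis=axis, out=out, **kwds)
    return _wrapit(obj, method, *args, **kwds)
    result = getattr(arr, method)(*args, **kwds)
ValueError: attempt to get argmin of an empty sequence
```

```bash
python3 -m jog '[[[0,0,0],[-0.1,0,0.1],0.6],[[0,0,0],[0,0,0.2],0.6],[[0,0,0],[0,0,0.1],0.6],[[0,0,0],[0,0,0.1],0.6],[[0,0,0],[0,0,0.1],0.6],[[0,0,0],[0,0,0.1],0.6],[[0,0,0],[0,0,0],0.6],[[0,0,0],[0,0,0],0.6],[[0,0,0],[0,0,0],0.6],[[0,0,0],[0,0,0],0.6]]'
python3 go.py .5437 .1663 .006 .4
```

```text
t: 15.65
tool_pos: [0.5451, 0.1669, 0.028]
orientation: [2.214, 2.229, 0.0]
contact_force: [0.4, 0.1, -3.3]
gripper_width: 0.582
t 15.65 tcp [0.5451 0.1669 0.028 ] tooly 0.38 tilt 0.02 x_ax [-0.007  1.     0.   ] q [0.28 0.47 1.8  0.   0.87 0.27] F [ 0.4  0.1 -3.3] gw 0.582
shift units [-0.024 -0.058  0.88 ] rows 0.9
world turn deg 0.0 (alt -180.0 ) tool z units -0.005
shift after turn [-0.024 -0.058  0.88 ]
```

```bash
python3 -m jog '[[[0,0,0],[0,-0.06,0],0.6],[[0,0,0],[0,0,0.08],0.6],[[0,0,0],[0,0,0.08],0.6],[[0,0,0],[0,0,0.08],0.6],[[0,0,0],[0,0,0.08],0.6],[[0,0,0],[0,0,0],0.6],[[0,0,0],[0,0,0],0.6],[[0,0,0],[0,0,0],0.6],[[0,0,0],[0,0,0],0.6],[[0,0,0],[0,0,0],0.6]]'
```

```text
t: 16.9
tool_pos: [0.5436, 0.1669, 0.02]
orientation: [2.214, 2.229, 0.0]
contact_force: [-0.1, -0.1, -3.2]
gripper_width: 0.582
```

```bash
python3 tip.py 9
```

```text
tcp [0.5436 0.1669 0.02  ] yaw 0.4 [-0.1 -0.1 -3.2]
```

```bash
sleep 5
```

```text
(no output)
```

View pics/z9.png

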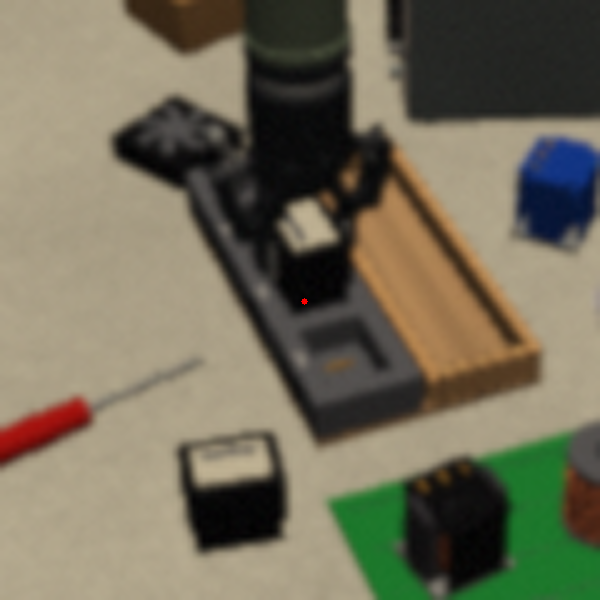

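```bash
python3 -m jog '[[[0,0,0],[0,0,0.1],0.6],[[0,0,0],[0,0,0.1],0.6],[[0,0,0],[0,0,0.1],0.6],[[0,0,0],[0,0,0.1],0.6],[[0,0,0],[0,0,0.08],0.6],[[0,0,0],[0,0,0.06],0.6],[[0,0,0],[0,0,0],0.6],[[0,0,0],[0,0,0],0.6],[[0,0,0],[0,0,0],0.6],[[0,0,0],[0,0,0],0.6]]'
```

```text
t: 18.2
tool_pos: [0.5436, 0.1669, 0.0065]
orientation: [-2.214, -2.229, -0.0]
contact_force: [-1.2, -1.4, -2.8]
gripper_width: 0.576
```

Force unchanged; press slightly further until the shoulder contacts.

```bash
python3 -m jog '[[[0,0,0],[0,0,0.04],0.6],[[0,0,0],[0,0,0.04],0.6],[[0,0,0],[0,0,0.04],0.6],[[0,0,0],[0,0,0],0.6],[[0,0,0],[0,0,0],0.6],[[0,0,0],[0,0,0],0.6],[[0,0,0],[0,0,0],0.6],[[0,0,0],[0,0,0],0.6],[[0,0,0],[0,0,0],0.6],[[0,0,0],[0,0,0],0.6]]'; python3 tip.py 10
```

```text
t: 19.45
tool_pos: [0.5437, 0.167, 0.006]
orientation: [2.214, 2.228, 0.002]
contact_force: [-5.8, -2.2, 14.7]
gripper_width: 0.583
tcp [0.5437 0.167  0.006 ] yaw 0.4 [-5.8 -2.2 14.7]
```

```bash
sleep 5
```

```text
(no output)
```

View pics/z10.png

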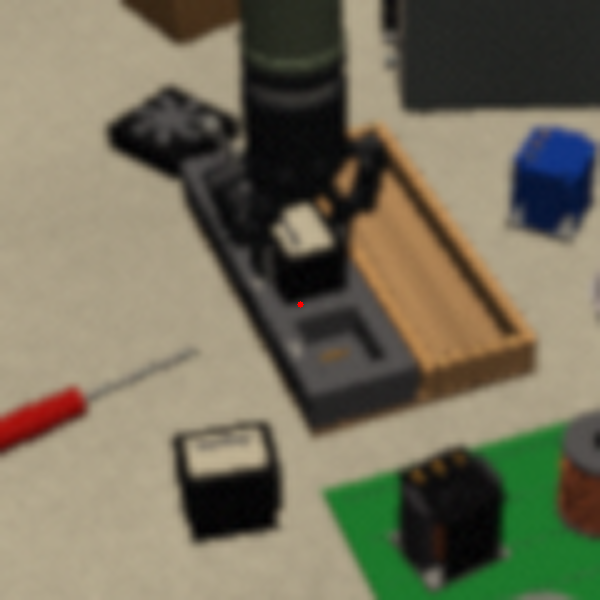

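```bash
python3 -m jog '[[[0,0,0],[0,0,-0.05],0.1],[[0,0,0],[0,0,0],0.1],[[0,0,0],[0,0,0],0.1],[[0,0,0],[0,0,-0.2],0.1],[[0,0,0],[0,0,-0.6],0.1],[[0,0,0],[0,0,-0.8],0.1],[[0,0,0],[0,0,-0.8],0.1],[[0,0,0],[0,0,-0.8],0.1],[[0,0,0],[0,0,-0.2],0.1],[[0,0,0],[0,0,0],0.1]]'; python3 go.py .425 -.0112 .09 80.2
```

```text
t: 20.75
tool_pos: [0.5436, 0.1669, 0.0901]
orientation: [2.214, 2.229, 0.001]
contact_force: [0.4, -0.4, -0.3]
gripper_width: 0.899
t 20.75 tcp [0.5436 0.1669 0.0901] tooly 0.38 tilt 0.05 x_ax [-0.007  1.     0.   ] q [0.28 0.4  1.74 0.   1.01 0.27] F [ 0.4 -0.4 -0.3] gw 0.899
shift units [-7.093e+00 -4.792e+00 -3.000e-03] rows 7.1
world turn deg 79.8 (alt -100.2 ) tool z units -19.956
shift after turn [ 3.463e+00 -7.828e+00 -3.000e-03]
```

```bash
python3 -m jog '[[[0,0,0],[-0.89,-0.6,0],0.1],[[0,0,0],[-0.89,-0.6,0],0.1],[[0,0,0],[-0.89,-0.6,0],0.1],[[0,0,0],[-0.89,-0.6,0],0.1],[[0,0,0],[-0.89,-0.6,0],0.1],[[0,0,0],[-0.89,-0.6,0],0],[[0,0,0],[-0.89,-0.6,0],0],[[0,0,0],[-0.86,-0.6,0],0],[[0,0,-1],[0,0,0],0],[[0,0,-1],[0,0,0],0]]'
python3 -m jog '[[[0,0,-1],[0,0,0],0],[[0,0,-1],[0,0,0],0],[[0,0,-1],[0,0,0],0],[[0,0,-1],[0,0,0],0],[[0,0,-1],[0,0,0],0],[[0,0,-1],[0,0,0],0],[[0,0,-1],[0,0,0],0],[[0,0,-1],[0,0,0],0],[[0,0,-1],[0,0,0],0],[[0,0,-1],[0,0,0],0]]'
python3 -m jog '[[[0,0,-1],[0,0,0],0],[[0,0,-1],[0,0,0],0],[[0,0,-1],[0,0,0],0],[[0,0,-1],[0,0,0.2],0],[[0,0,-1],[0,0,0.2],0],[[0,0,-1],[0,0,0.2],0],[[0,0,-1],[0,0,0.2],0],[[0,0,-0.9],[0,0,0.2],0],[[0,0,0],[0,0,0],0],[[0,0,0],[0,0,0],0]]'
python3 go.py .425 -.0112 -.012 80.2
python3 tip.py 11
```

```text
t: 22.0
tool_pos: [0.4239, -0.0115, 0.089]
orientation: [-2.051, -2.378, 0.001]
contact_force: [0.6, -0.3, -0.7]
gripper_width: 0.996
t: 23.25
tool_pos: [0.424, -0.0111, 0.0889]
orientation: [-1.112, -2.936, 0.001]
contact_force: [-0.5, -0.0, 0.6]
gripper_width: 1.0
t: 24.5
tool_pos: [0.4246, -0.0111, 0.0645]
orientation: [-0.276, -3.129, -0.0]
contact_force: [-0.5, 0.3, 0.2]
gripper_width: 0.999
t 24.5 tcp [ 0.4246 -0.0111  0.0645] tooly 79.93 tilt 0.03 x_ax [-0.985  0.175  0.001] q [-0.05  0.23  2.08  0.    0.83 -1.45] F [-0.5  0.3  0.2] gw 0.999
shift units [-0.02   0.     3.058] rows 3.1
world turn deg 0.3 (alt -179.7 ) tool z units -0.067
shift after turn [-0.02   0.     3.058]
tcp [ 0.4246 -0.0111  0.0645] yaw 79.9 [-0.5  0.3  0.2]
```

```bash
sleep 8
```

```text
(no output)
```

View pics/z11.png

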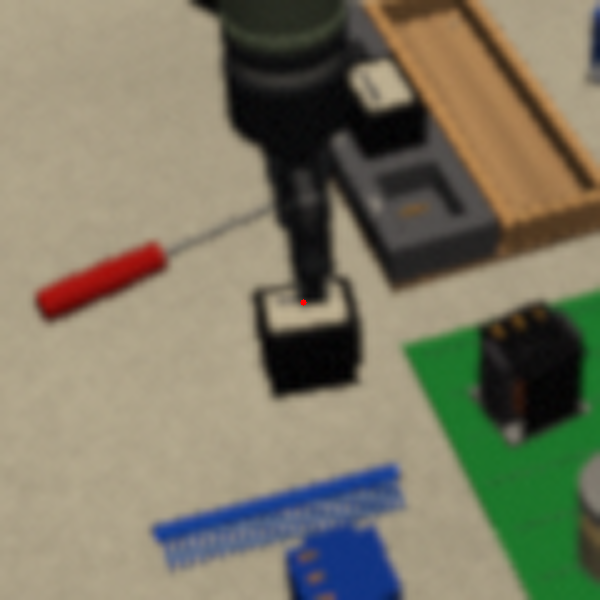

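```bash
python3 -m jog '[[[0,0,0],[0,0,0.5],0],[[0,0,0],[0,0,0.5],0],[[0,0,0],[0,0,0.5],0],[[0,0,0],[0,0,0.5],0],[[0,0,0],[0,0,0.4],0],[[0,0,0],[0,0,0.3],0],[[0,0,0],[0,0,0.2],0],[[0,0,0],[0,0,0.16],0],[[0,0,0],[0,0,0],0],[[0,0,0],[0,0,0],0]]'
python3 -m jog '[[[0,0,0],[0,0,0],0.3],[[0,0,0],[0,0,0],0.6],[[0,0,0],[0,0,0],0.6],[[0,0,0],[0,0,0],0.6],[[0,0,0],[0,0,0],0.6],[[0,0,0],[0,0,0],0.6],[[0,0,0],[0,0,0],0.6],[[0,0,0],[0,0,-0.2],0.6],[[0,0,0],[0,0,-0.4],0.6],[[0,0,0],[0,0,-0.8],0.6]]' 50
python3 tip.py 12; python3 go.py .5443 .0868 .04 .4
```

```text
t: 25.8
tool_pos: [0.425, -0.0112, -0.0116]
orientation: [0.274, 3.129, 0.0]
contact_force: [-0.9, 0.3, 0.7]
gripper_width: 1.0
t: 27.05
tool_pos: [0.4238, -0.011, 0.0231]
orientation: [-0.274, -3.127, -0.0]
contact_force: [0.0, -0.1, -4.5]
gripper_width: 0.581
tcp [ 0.4238 -0.011   0.0231] yaw 80.0 [ 0.  -0.1 -4.5]
t 27.1 tcp [ 0.4259 -0.0111  0.0256] tooly 79.98 tilt 0.19 x_ax [-0.985  0.174 -0.003] q [-0.05  0.29  2.13  0.    0.72 -1.45] F [ 0.6 -0.  -0.9] gw 0.579
shift units [-3.982  4.68  -0.561] rows 4.7
world turn deg -79.6 (alt 100.4 ) tool z units 19.895
shift after turn [ 3.883  4.763 -0.561]
```

```bash
sleep 6
```

```text
(no output)
```

View pics/z12.png

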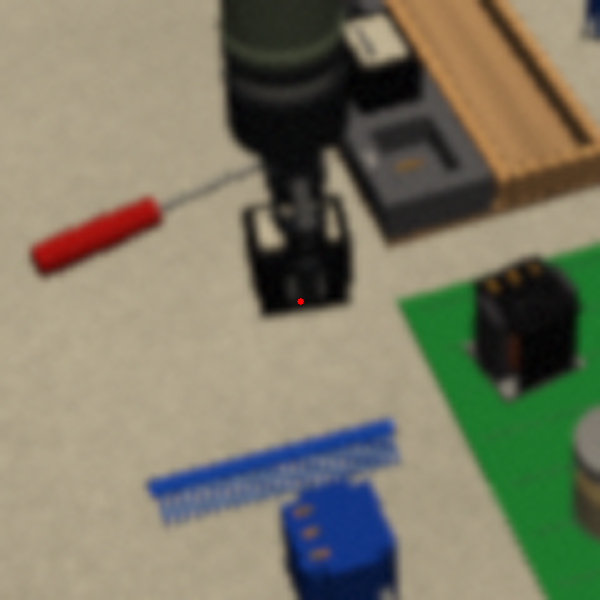

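```bash
python3 -m jog '[[[0,0,0],[0,0,-0.6],0.6],[[0,0,0],[0,0,-0.8],0.6],[[0,0,1],[0,0,-0.4],0.6],[[0,0,1],[0,0,0],0.6],[[0,0,1],[0,0,0],0.6],[[0,0,1],[0,0,0],0.6],[[0,0,1],[0,0,0],0.6],[[0,0,1],[0,0,0],0.6],[[0,0,1],[0,0,0],0.6],[[0,0,1],[0,0,0],0.6]]'
python3 -m jog '[[[0,0,1],[0,0,0],0.6],[[0,0,1],[0,0,0],0.6],[[0,0,1],[0,0,0],0.6],[[0,0,1],[0,0,0],0.6],[[0,0,1],[0,0,0],0.6],[[0,0,1],[0,0,0],0.6],[[0,0,1],[0,0,0],0.6],[[0,0,1],[0,0,0],0.6],[[0,0,1],[0,0,0],0.6],[[0,0,1],[0,0,0],0.6]]'
python3 -m jog '[[[0,0,1],[0,0,0],0.6],[[0,0,0.9],[0,0,0],0.6],[[0,0,0],[0,0,0],0.6],[[0,0,0],[0,0,0],0.6],[[0,0,0],[0,0,0],0.6],[[0,0,0],[0,0,0],0.6],[[0,0,0],[0,0,0],0.6],[[0,0,0],[0,0,0],0.6],[[0,0,0],[0,0,0],0.6],[[0,0,0],[0,0,0],0.6]]'
python3 go.py .5443 .0868 .04 .4
```

```text
t: 28.35
tool_pos: [0.4244, -0.011, 0.068]
orientation: [-1.13, -2.931, -0.0]
contact_force: [0.6, 0.3, -4.1]
gripper_width: 0.577
t: 29.6
tool_pos: [0.4244, -0.011, 0.068]
orientation: [-2.064, -2.368, 0.0]
contact_force: [0.2, -0.5, -3.5]
gripper_width: 0.581
t: 30.85
tool_pos: [0.4247, -0.0111, 0.0682]
orientation: [-2.214, -2.229, -0.0]
contact_force: [-0.2, 0.4, -3.0]
gripper_width: 0.584
t 30.85 tcp [ 0.4247 -0.0111  0.0682] tooly 0.38 tilt 0.01 x_ax [-0.007  1.     0.   ] q [-0.05  0.22  2.08  0.    0.84 -0.06] F [-0.2  0.4 -3. ] gw 0.584
shift units [3.886 4.808 1.127] rows 4.8
world turn deg 0.0 (alt -180.0 ) tool z units -0.005
shift after turn [3.884 4.809 1.127]
```

```bash
python3 -m jog '[[[0,0,0],[0.78,0.96,0],0.6],[[0,0,0],[0.78,0.96,0],0.6],[[0,0,0],[0.78,0.96,0],0.6],[[0,0,0],[0.78,0.96,0],0.6],[[0,0,0],[0.77,0.96,0],0.6],[[0,0,0],[0,0,0.4],0.6],[[0,0,0],[0,0,0.4],0.6],[[0,0,0],[0,0,0.2],0.6],[[0,0,0],[0,0,0],0.6],[[0,0,0],[0,0,0],0.6]]'
python3 tip.py 13; python3 go.py .5443 .0868 .006 .4
python3 -c "
from h import *
print(label('side','13',(.544,.087),.1196,thr=115))"
```

```text
t: 32.1
tool_pos: [0.5441, 0.0867, 0.0435]
orientation: [2.214, 2.228, 0.001]
contact_force: [-0.3, -0.4, -3.6]
gripper_width: 0.579
tcp [0.5441 0.0867 0.0435] yaw 0.4 [-0.3 -0.4 -3.6]
t 32.15 tcp [0.5443 0.0867 0.0436] tooly 0.36 tilt 0.05 x_ax [-0.006  1.     0.   ] q [0.14 0.43 1.83 0.   0.88 0.13] F [ 0.8  0.2 -3. ] gw 0.579
shift units [ 3.000e-03 -1.000e-03  1.503e+00] rows 1.5
world turn deg 0.0 (alt -180.0 ) tool z units -0.01
shift after turn [ 3.000e-03 -1.000e-03  1.503e+00]
(array([544. ,  86.9]), array([545.1,  84.2]), array([49. , 33.1]), 89.8)
```

```bash
sleep 6
```

```text
(no output)
```

View pics/z13.png

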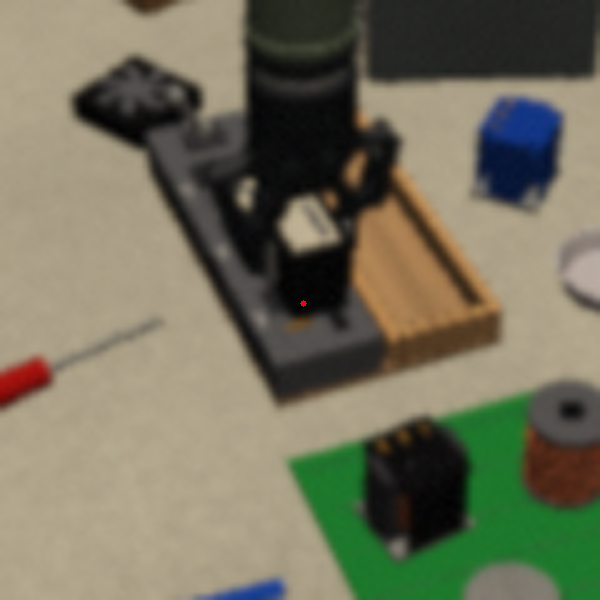

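```bash
python3 -m jog '[[[0,0,0],[0,0,0.2],0.6],[[0,0,0],[0,0,0.2],0.6],[[0,0,0],[0,0,0.15],0.6],[[0,0,0],[0,0,0.1],0.6],[[0,0,0],[0,0,0.1],0.6],[[0,0,0],[0,0,0.1],0.6],[[0,0,0],[0,0,0.1],0.6],[[0,0,0],[0,0,0],0.6],[[0,0,0],[0,0,0],0.6],[[0,0,0],[0,0,0],0.6]]'
```

```text
t: 33.4
tool_pos: [0.5442, 0.0869, 0.0195]
orientation: [2.214, 2.229, 0.0]
contact_force: [0.2, 0.1, -3.8]
gripper_width: 0.581
```

```bash
python3 -m jog '[[[0,0,0],[0,0,0.1],0.6],[[0,0,0],[0,0,0.1],0.6],[[0,0,0],[0,0,0.1],0.6],[[0,0,0],[0,0,0.1],0.6],[[0,0,0],[0,0,0.08],0.6],[[0,0,0],[0,0,0.06],0.6],[[0,0,0],[0,0,0.04],0.6],[[0,0,0],[0,0,0.03],0.6],[[0,0,0],[0,0,0],0.6],[[0,0,0],[0,0,0],0.6]]'
```

```text
t: 34.65
tool_pos: [0.5441, 0.0869, 0.0065]
orientation: [2.214, 2.228, 0.001]
contact_force: [-4.6, -0.9, 12.2]
gripper_width: 0.578
```

```bash
python3 -m jog '[[[0,0,0],[0,0,-0.05],0.1],[[0,0,0],[0,0,0],0.1],[[0,0,0],[0,0,0],0.1],[[0,0,0],[0,0,-0.2],0.1],[[0,0,0],[0,0,-0.6],0.1],[[0,0,0],[0,0,-0.8],0.1],[[0,0,0],[0,0,-0.8],0.1],[[0,0,0],[0,0,-0.8],0.1],[[0,0,0],[0,0,-0.2],1],[[0,0,0],[0,0,0],1]]'; python3 go.py .478 .307 .09 .4
```

```text
t: 35.9
tool_pos: [0.5442, 0.0869, 0.0908]
orientation: [2.214, 2.229, 0.001]
contact_force: [-0.5, -0.7, 0.2]
gripper_width: 0.49
t 35.9 tcp [0.5442 0.0869 0.0908] tooly 0.38 tilt 0.05 x_ax [-0.007  1.     0.   ] q [0.14 0.37 1.78 0.   0.99 0.13] F [-0.5 -0.7  0.2] gw 0.49
shift units [ 8.821 -2.587  0.032] rows 8.8
world turn deg 0.0 (alt -180.0 ) tool z units -0.005
shift after turn [ 8.822 -2.585  0.032]
```

```bash
python3 -m jog '[[[0,0,0],[0.9,-0.5,0],1],[[0,0,0],[0.9,-0.5,0],1],[[0,0,0],[0.9,-0.5,0],1],[[0,0,0],[0.9,-0.5,0],1],[[0,0,0],[0.9,-0.5,0],1],[[0,0,0],[0.9,-0.09,0],1],[[0,0,0],[0.9,0,0],1],[[0,0,0],[0.9,0,0],1],[[0,0,0],[0.9,0,0],1],[[0,0,0],[0.72,0,0],1]]'
python3 tip.py 14; python3 -c "
from h import *
grab('top','14')
im,d=load('top','14')
a=cv2.resize(im[140:240,120:270],None,fx=5,fy=5,interpolation=cv2.INTER_CUBIC); cv2.imwrite('pics/c14.png',a[:,:,::-1])
for y in(.167,.087):
    print(fit('top','14',(.544,y),.082), label('top','14',(.544,y),.082,thr=125))
"; python3 go.py .478 .307 .035 .4
```

```text
t: 37.15
tool_pos: [0.4778, 0.3083, 0.0902]
orientation: [-2.214, -2.229, 0.0]
contact_force: [0.2, 0.3, -0.5]
gripper_width: -0.001
tcp [0.4778 0.3083 0.0902] yaw 0.4 [ 0.2  0.3 -0.5]
{'n': 496, 'zmed': 0.083, 'c': array([544.1, 154.2]), 'mean': array([544. , 160.2]), 'size': (50.5, 94.2), 'ang': 0.5} (array([544.4, 168.7]), array([545.1, 168.8]), array([32.4, 47.9]), 0.3)
{'n': 482, 'zmed': 0.0831, 'c': array([545. , 101.4]), 'mean': array([544.4,  95.5]), 'size': (91.0, 48.4), 'ang': 88.5} (array([544.3,  88.4]), array([543.9,  88.9]), array([48.7, 33.3]), 88.9)
t 37.25 tcp [0.478  0.3088 0.0902] tooly 0.48 tilt 0.03 x_ax [-0.008  1.     0.001] q [0.55 0.4  1.73 0.   1.01 0.54] F [-0.6 -0.5  0.1] gw -0.001
shift units [-0.072 -0.     2.209] rows 2.2
world turn deg -0.1 (alt 179.9 ) tool z units 0.021
shift after turn [-0.072 -0.     2.209]
```

```bash
sleep 6
```

```text
(no output)
```

View pics/z14.png

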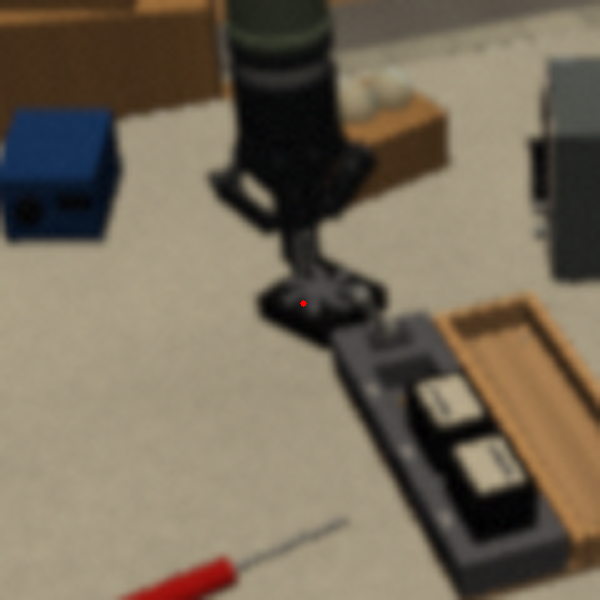

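View pics/c14.png

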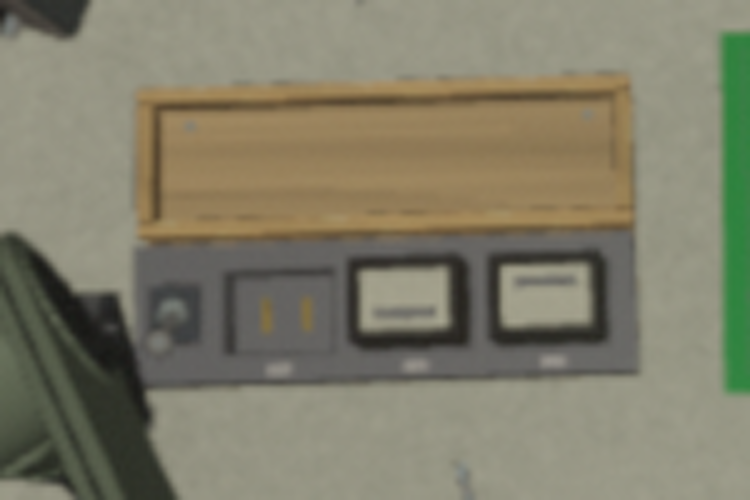

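```bash
python3 -c "
from h import *
print(pix2z('top',[[120+160/5,140+343/5]],.087),pix2z('top',[[120+173/5,140+312/5]],.046))"
python3 -m jog '[[[0,0,0],[-0.06,0,0.3],1],[[0,0,0],[0,0,0.3],1],[[0,0,0],[0,0,0.3],1],[[0,0,0],[0,0,0.3],1],[[0,0,0],[0,0,0.3],1],[[0,0,0],[0,0,0.3],1],[[0,0,0],[0,0,0.3],1],[[0,0,0],[0,0,0.1],1],[[0,0,0],[0,0,0],1],[[0,0,0],[0,0,0],1]]'
python3 tip.py 15
```

```text
[[0.52120621 0.30530244 0.087     ]] [[0.54225129 0.30692494 0.046     ]]
t: 38.5
tool_pos: [0.4781, 0.3056, 0.0357]
orientation: [2.214, 2.229, 0.001]
contact_force: [-0.2, -0.1, -0.2]
gripper_width: -0.001
tcp [0.4781 0.3056 0.0357] yaw 0.4 [-0.2 -0.1 -0.2]
```

```bash
sleep 3
```

```text
(no output)
```

View pics/z15.png

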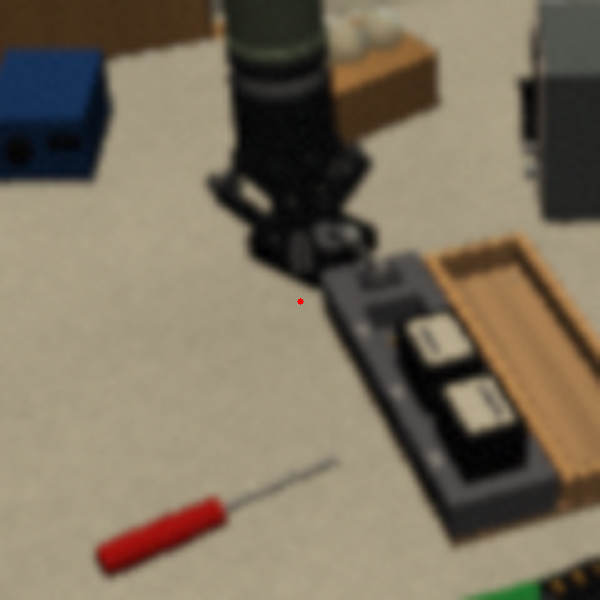

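```bash
python3 -m jog '[[[0,0,0],[0,0.3,0],1],[[0,0,0],[0,0.3,0],1],[[0,0,0],[0,0.3,0],1],[[0,0,0],[0,0.3,0],1],[[0,0,0],[0,0.3,0],1],[[0,0,0],[0,0.3,0],1],[[0,0,0],[0,0.3,0],1],[[0,0,0],[0,0.2,0],1],[[0,0,0],[0,0,0],1],[[0,0,0],[0,0,0],1]]'
python3 tip.py 16
```

```text
t: 39.8
tool_pos: [0.5357, 0.3059, 0.0355]
orientation: [2.214, 2.229, 0.001]
contact_force: [-0.3, -0.0, -0.0]
gripper_width: 0.002
tcp [0.5357 0.3059 0.0355] yaw 0.4 [-0.3 -0.  -0. ]
```

```bash
sleep 3
```

```text
(no output)
```

View pics/z16.png

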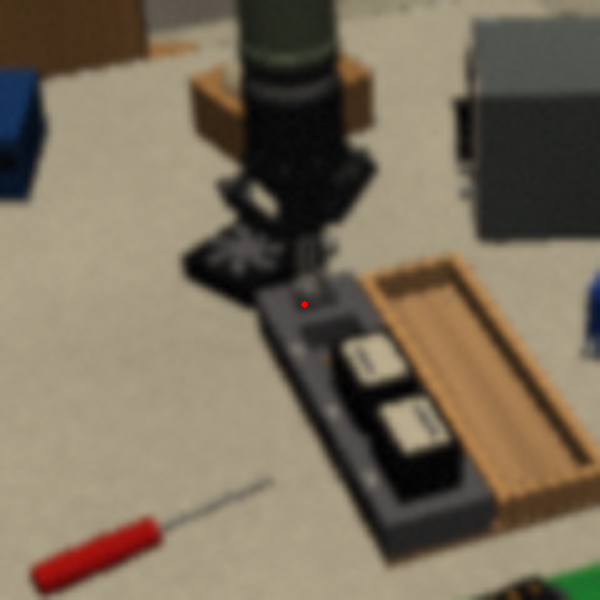

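```bash
python3 -m jog '[[[0,0,0],[0,0.1,0],1],[[0,0,0],[0,0.1,0],1],[[0,0,0],[0,0.1,0],1],[[0,0,0],[0,0.1,0],1],[[0,0,0],[0,0,0],1],[[0,0,0],[0,0,0],1],[[0,0,0],[0,0,0],1],[[0,0,0],[0,0,0],1],[[0,0,0],[0,0,0],1],[[0,0,0],[0,0,0],1]]'
python3 tip.py 17;python3 - <<'E'
from h import *
im,d=load("side","17")
a=cv2.resize(im[110:180,180:260],None,fx=8,fy=8,interpolation=cv2.INTER_CUBIC); cv2.imwrite('pics/c17.png',a[:,:,::-1])
E
```

```text
t: 41.1
tool_pos: [0.5402, 0.3056, 0.035]
orientation: [-2.211, -2.224, 0.013]
contact_force: [-13.3, 1.6, 5.4]
gripper_width: 0.003
tcp [0.5402 0.3056 0.035 ] yaw 0.3 [-13.3   1.6   5.4]
```

```bash
sleep 3
```

```text
(no output)
```

View pics/c17.png

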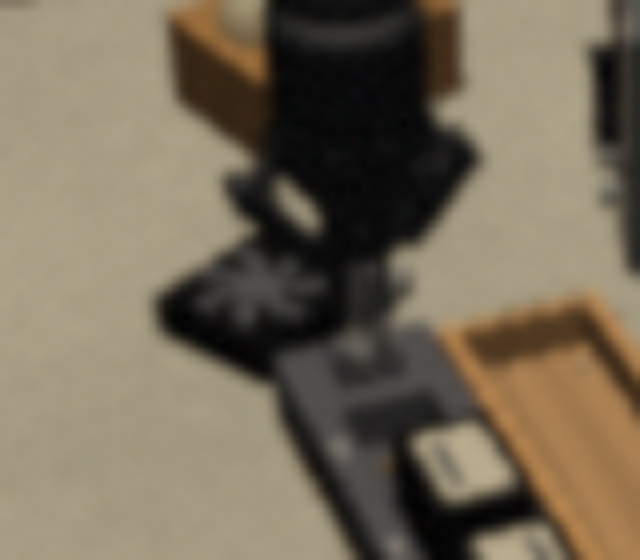

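```bash
python3 -m jog '[[[0,0,0],[0,-0.5,0],1],[[0,0,0],[0,-0.6,0],1],[[0,0,0],[0,0,-0.8],1],[[0,0,0],[0,0,-0.8],1],[[0,0,0],[0,0,-0.8],0],[[0,0,0],[-0.9,0,0],0],[[0,0,0],[-0.9,0,0],0],[[0,0,0],[-0.9,0,0],0],[[0,0,0],[-0.9,0,0],0],[[0,0,0],[-0.9,0,0],0]]'
python3 - <<'E'
from h import *
grab("top","18");grab("side","18")
im,d=load("side","18")
a=cv2.resize(im[60:290,80:350],None,fx=2.6,fy=2.6,interpolation=cv2.INTER_CUBIC); cv2.imwrite('pics/c18.png',a[:,:,::-1])
for nm,xy,h in[("reel",(.66,-.099),.066),("speaker",(.658,-.257),.066),("jar",(.552,-.228),.07),("transformer",(.55,-.093),.064)]: print(nm,fit("top","18",xy,h))
E
python3 go.py .5517 -.2281 .08 0.4
```

```text
t: 42.4
tool_pos: [0.5184, 0.1912, 0.0951]
orientation: [-2.215, -2.228, 0.001]
contact_force: [0.8, 0.8, -0.4]
gripper_width: 1.001
reel {'n': 333, 'zmed': 0.0672, 'c': array([660.1, -99.1]), 'mean': array([660.3, -98.7]), 'size': (57.8, 55.6), 'ang': 88.4}
speaker {'n': 429, 'zmed': 0.067, 'c': array([ 658.7, -257.8]), 'mean': array([ 658.6, -257.9]), 'size': (58.6, 62.3), 'ang': 71.0}
jar {'n': 327, 'zmed': 0.0708, 'c': array([ 551.7, -228.1]), 'mean': array([ 551.8, -228.1]), 'size': (54.2, 54.8), 'ang': 87.7}
transformer {'n': 387, 'zmed': 0.065, 'c': array([550.5, -93. ]), 'mean': array([550.6, -92.8]), 'size': (62.2, 56.4), 'ang': 9.5}
t 42.5 tcp [0.5183 0.1904 0.0951] tooly 0.22 tilt 0.08 x_ax [-0.004  1.    -0.001] q [ 0.33  0.37  1.77 -0.    1.01  0.33] F [ 0.2 -0.1 -0.2] gw 0.999
shift units [-16.743   1.275   0.617] rows 16.7
world turn deg 0.2 (alt -179.8 ) tool z units -0.046
shift after turn [-16.747   1.221   0.617]
```

```bash
sleep 3
```

```text
(no output)
```

View pics/c18.png

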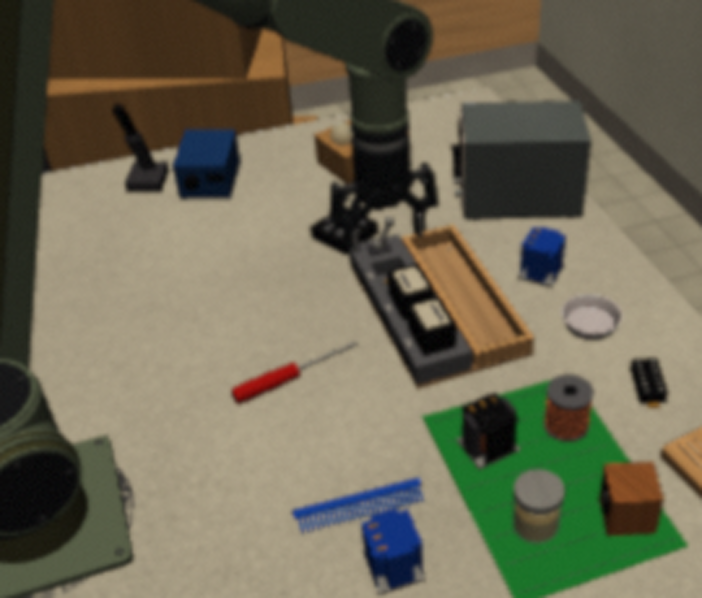

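View pics/top18.png

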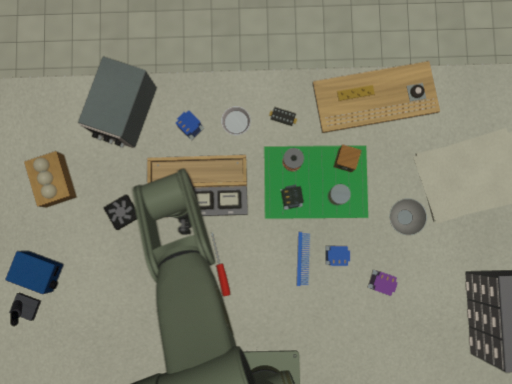

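```bash
python3 -m jog '[[[0,0,0],[-1,0,0],0],[[0,0,0],[-1,0,0],0],[[0,0,0],[-1,0,0],0],[[0,0,0],[-1,0,0],0],[[0,0,0],[-1,0,0],0],[[0,0,0],[-1,0,0],0],[[0,0,0],[-1,0,0],0],[[0,0,0],[-1,0,0],0],[[0,0,0],[-1,0.2,0],0],[[0,0,0],[-1,0.2,0],0]]'
python3 -m jog '[[[0,0,0],[-1,0.2,0],0],[[0,0,0],[-1,0.2,0],0],[[0,0,0],[-1,0.2,0],0],[[0,0,0],[-1,0.2,0],0],[[0,0,0],[-1,0.1,0],0],[[0,0,0],[-1,0,0],0],[[0,0,0],[-0.8,0,0],0],[[0,0,0],[0,0,0],0],[[0,0,0],[0,0,0],0],[[0,0,0],[0,0,0],0]]'
python3 tip.py 19; python3 go.py .5517 -.2296 -.007 .4
```

```text
t: 43.75
tool_pos: [0.5304, -0.0575, 0.0953]
orientation: [-2.214, -2.229, -0.001]
contact_force: [0.6, 0.4, -0.5]
gripper_width: 0.996
t: 45.0
tool_pos: [0.5539, -0.2257, 0.0954]
orientation: [-2.213, -2.23, -0.0]
contact_force: [0.6, 0.6, -0.6]
gripper_width: 1.002
tcp [ 0.5539 -0.2257  0.0954] yaw 0.4 [ 0.6  0.6 -0.6]
t 45.05 tcp [ 0.5539 -0.2257  0.0955] tooly 0.43 tilt 0.02 x_ax [-0.008  1.     0.   ] q [-0.41  0.43  1.66  0.    1.05 -0.41] F [ 0.2 -0.1 -0. ] gw 1.001
shift units [-0.155 -0.09   4.098] rows 4.1
world turn deg -0.0 (alt 180.0 ) tool z units 0.008
shift after turn [-0.155 -0.09   4.098]
```

```bash
sleep 3
```

```text
(no output)
```

View pics/z19.png

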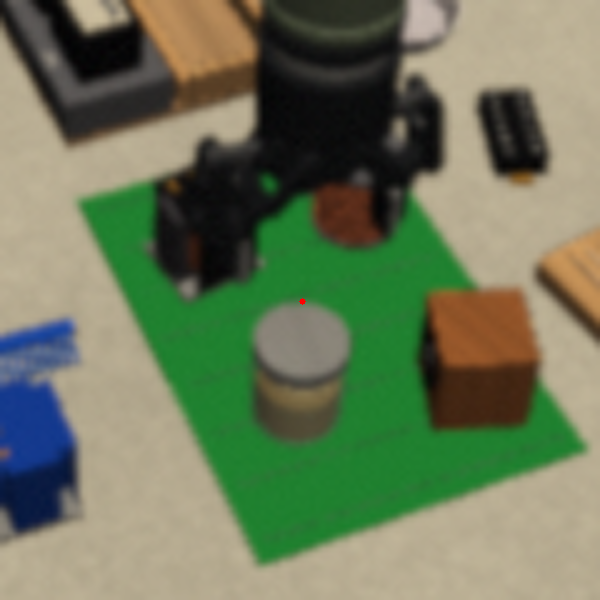

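```bash
python3 -m jog '[[[0,0,0],[-0.15,-0.09,0.4],0],[[0,0,0],[0,0,0.6],0],[[0,0,0],[0,0,0.6],0],[[0,0,0],[0,0,0.6],0],[[0,0,0],[0,0,0.5],0],[[0,0,0],[0,0,0.5],0],[[0,0,0],[0,0,0.4],0],[[0,0,0],[0,0,0.3],0],[[0,0,0],[0,0,0.2],0],[[0,0,0],[0,0,0],0]]'
python3 -m jog '[[[0,0,0],[0,0,0],0.2],[[0,0,0],[0,0,0],0.5],[[0,0,0],[0,0,0],0.5],[[0,0,0],[0,0,0],0.5],[[0,0,0],[0,0,0],0.5],[[0,0,0],[0,0,0],0.5],[[0,0,0],[0,0,0],0.5],[[0,0,0],[0,0,-0.2],0.5],[[0,0,0],[0,0,-0.4],0.5],[[0,0,0],[0,0,-0.8],0.5]]' 40
python3 tip.py 20
```

```text
t: 46.3
tool_pos: [0.5516, -0.2303, -0.0073]
orientation: [-2.214, -2.229, -0.0]
contact_force: [0.3, -0.3, -0.0]
gripper_width: 1.001
t: 47.55
tool_pos: [0.5508, -0.2299, 0.0275]
orientation: [-2.212, -2.227, 0.001]
contact_force: [0.9, 0.1, -1.8]
gripper_width: 0.667
tcp [ 0.5508 -0.2299  0.0275] yaw 0.4 [ 0.9  0.1 -1.8]
```

```bash
sleep 3
```

```text
(no output)
```

View pics/z20.png

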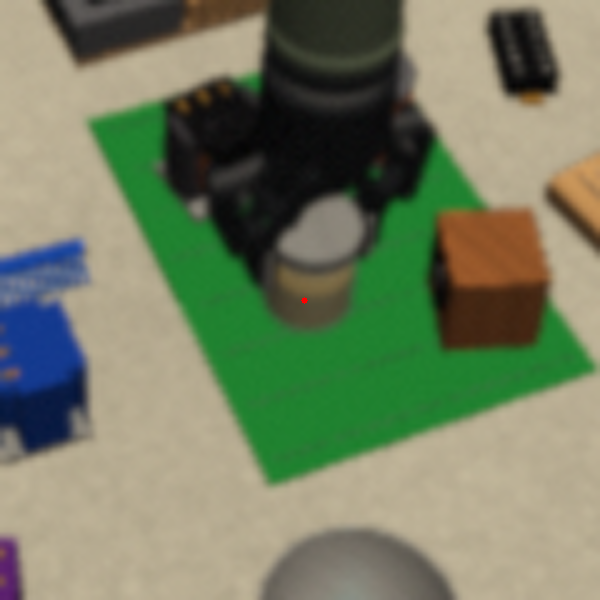

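```bash
python3 -m jog '[[[0,0,0],[0,0,-0.8],0.5],[[0,0,0],[0,0,-0.8],0.5],[[0,0,0],[0.5,0.3,-0.8],0.5],[[0,0,0],[0.9,0.4,-0.3],0.5],[[0,0,0],[0.9,0.4,0],0.5],[[0,0,0],[0.9,0.4,0],0.5],[[0,0,0],[0.9,0.4,0],0.5],[[0,0,0],[0.9,0.4,0],0.5],[[0,0,0],[0.9,0.4,0],0.5],[[0,0,0],[0.9,0.4,0],0.5]]'
python3 go.py .634 .284 .08 .4
```

```text
t: 48.85
tool_pos: [0.6281, -0.059, 0.0952]
orientation: [-2.214, -2.229, 0.0]
contact_force: [-0.3, -1.0, -2.2]
gripper_width: 0.667
t 48.85 tcp [ 0.6281 -0.059   0.0952] tooly 0.38 tilt 0.02 x_ax [-0.007  1.     0.   ] q [-0.11  0.48  1.58  0.    1.08 -0.12] F [-0.3 -1.  -2.2] gw 0.667
shift units [13.718  0.326  0.608] rows 13.7
world turn deg 0.0 (alt -180.0 ) tool z units -0.005
shift after turn [13.718  0.331  0.608]
```

```bash
python3 go.py .634 .284 .08 .4
```

```text
t 48.85 tcp [ 0.6281 -0.059   0.0952] tooly 0.38 tilt 0.02 x_ax [-0.007  1.     0.   ] q [-0.11  0.48  1.58  0.    1.08 -0.12] F [-0.3 -1.  -2.2] gw 0.667
shift units [13.718  0.326  0.608] rows 13.7
world turn deg 0.0 (alt -180.0 ) tool z units -0.005
shift after turn [13.718  0.331  0.608]
```

```bash
python3 -m jog '[[[0,0,0],[0.95,0.03,0],0.5],[[0,0,0],[0.95,0.03,0],0.5],[[0,0,0],[0.95,0.03,0],0.5],[[0,0,0],[0.95,0.03,0],0.5],[[0,0,0],[0.95,0.03,0],0.5],[[0,0,0],[0.95,0.03,0],0.5],[[0,0,0],[0.95,0.03,0],0.5],[[0,0,0],[0.95,0.03,0],0.5],[[0,0,0],[0.95,0.03,0],0.5],[[0,0,0],[0.95,0.03,0],0.5]]'
python3 -m jog '[[[0,0,0],[0.95,0,0],0.5],[[0,0,0],[0.95,0,0],0.5],[[0,0,0],[0.95,0,0],0.5],[[0,0,0],[0.95,0,0],0.5],[[0,0,0],[0.3,0,0],0.5],[[0,0,0],[0,0,0],0.5],[[0,0,0],[0,0,0],0.5],[[0,0,0],[0,0,0],0.5],[[0,0,0],[0,0,0],0.5],[[0,0,0],[0,0,0],0.5]]'
python3 go.py .634 .284 .001 .4; python3 tip.py 21
```

```text
t: 50.1
tool_pos: [0.634, 0.1794, 0.0954]
orientation: [2.214, 2.229, 0.0]
contact_force: [0.0, -1.7, -1.7]
gripper_width: 0.667
t: 51.35
tool_pos: [0.6334, 0.2799, 0.0955]
orientation: [2.215, 2.228, 0.0]
contact_force: [0.0, 0.8, -1.8]
gripper_width: 0.67
t 51.35 tcp [0.6334 0.2799 0.0955] tooly 0.36 tilt 0.01 x_ax [-0.006  1.     0.   ] q [0.4  0.57 1.41 0.   1.16 0.39] F [ 0.   0.8 -1.8] gw 0.67
shift units [0.163 0.025 3.78 ] rows 3.8
world turn deg 0.0 (alt -180.0 ) tool z units -0.011
shift after turn [0.163 0.025 3.78 ]
tcp [0.6334 0.2799 0.0955] yaw 0.4 [ 0.   0.8 -1.8]
```

```bash
sleep 4
```

```text
(no output)
```

View pics/z21.png

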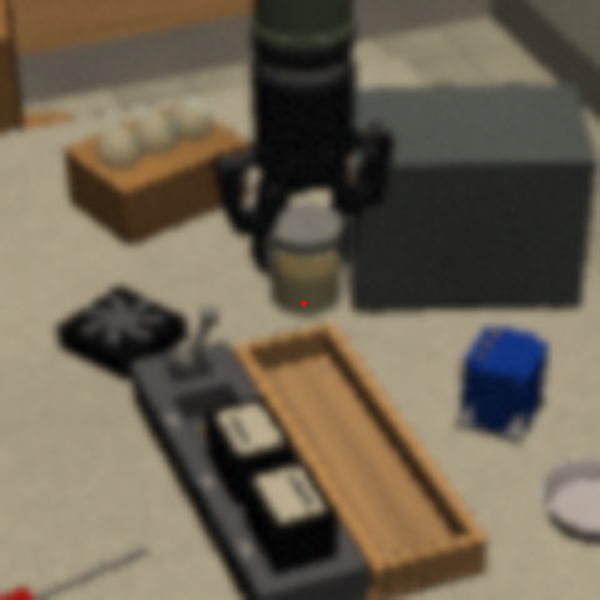

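```bash
python3 -m jog '[[[0,0,0],[0.16,0.02,0.3],0.5],[[0,0,0],[0,0,0.5],0.5],[[0,0,0],[0,0,0.5],0.5],[[0,0,0],[0,0,0.5],0.5],[[0,0,0],[0,0,0.5],0.5],[[0,0,0],[0,0,0.4],0.5],[[0,0,0],[0,0,0.4],0.5],[[0,0,0],[0,0,0.3],0.5],[[0,0,0],[0,0,0.2],0.5],[[0,0,0],[0,0,0],0.5]]'
python3 -m jog '[[[0,0,0],[0,0,0.08],0.5],[[0,0,0],[0,0,0.06],0.5],[[0,0,0],[0,0,0.02],0.5],[[0,0,0],[0,0,0],0.5],[[0,0,0],[0,0,0],0.5],[[0,0,0],[0,0,0],0.5],[[0,0,0],[0,0,0],0.5],[[0,0,0],[0,0,0],0.5],[[0,0,0],[0,0,0],0.5],[[0,0,0],[0,0,0],0.5]]'
python3 tip.py 22
```

```text
t: 52.65
tool_pos: [0.6336, 0.2842, 0.0051]
orientation: [-2.214, -2.229, 0.001]
contact_force: [0.6, -0.1, -2.0]
gripper_width: 0.669
t: 53.9
tool_pos: [0.6338, 0.2843, 0.0016]
orientation: [2.214, 2.229, 0.0]
contact_force: [-0.1, -0.0, 0.9]
gripper_width: 0.674
tcp [0.6338 0.2843 0.0016] yaw 0.4 [-0.1 -0.   0.9]
```

```bash
sleep 4
```

```text
(no output)
```

View pics/z22.png

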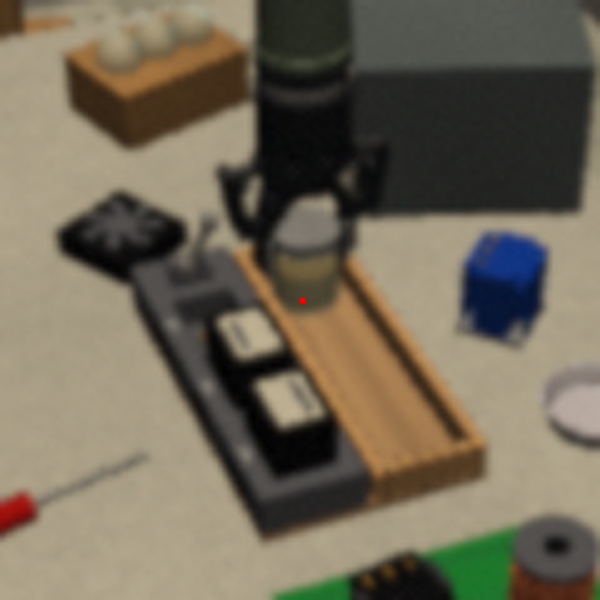

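```bash
python3 -m jog '[[[0,0,0],[0,0,0],0.25],[[0,0,0],[0,0,0],0.2],[[0,0,0],[0,0,0],0.2],[[0,0,0],[0,0,-0.2],0.2],[[0,0,0],[0,0,-0.5],0.2],[[0,0,0],[0,0,-0.8],0.2],[[0,0,0],[0,0,-0.8],0.2],[[0,0,0],[0,0,-0.8],0.2],[[0,0,0],[0,0,-0.6],0.1],[[0,0,0],[-0.5,0,0],0]]'
python3 -m jog '[[[0,0,0],[-0.95,0.06,0],0],[[0,0,0],[-0.95,0.06,0],0],[[0,0,0],[-0.95,0.06,0],0],[[0,0,0],[-0.95,0.06,0],0],[[0,0,0],[-0.95,0.06,0],0],[[0,0,0],[-0.95,0.06,0],0],[[0,0,0],[-0.95,0.06,0],0],[[0,0,0],[-0.95,0.06,0],0],[[0,0,0],[-0.95,0.06,0],0],[[0,0,0],[-0.95,0.06,0],0]]'
python3 - <<'E'
from h import *
grab("top","23");grab("side","23")
for nm,xy,h in[("jar",(.634,.284),.078),("reel",(.66,-.099),.066),("speaker",(.658,-.257),.066),("transformer",(.55,-.093),.064)]: print(nm,fit("top","23",xy,h))
E
python3 go.py .660 -.1006 .09 .4
```

```text
t: 55.2
tool_pos: [0.6347, 0.2723, 0.0958]
orientation: [2.212, 2.229, 0.005]
contact_force: [-0.3, 0.5, -0.2]
gripper_width: 1.0
t: 56.45
tool_pos: [0.6506, 0.0328, 0.0939]
orientation: [2.214, 2.229, 0.0]
contact_force: [-0.1, 0.9, 0.1]
gripper_width: 1.0
jar {'n': 322, 'zmed': 0.0789, 'c': array([633.8, 285.2]), 'mean': array([634.3, 284.7]), 'size': (54.7, 55.4), 'ang': 89.5}
reel {'n': 333, 'zmed': 0.0673, 'c': array([660.1, -99.1]), 'mean': array([660.2, -98.6]), 'size': (57.8, 55.6), 'ang': 88.4}
speaker {'n': 437, 'zmed': 0.0669, 'c': array([ 658.4, -257.7]), 'mean': array([ 658.6, -257.7]), 'size': (58.6, 63.0), 'ang': 71.0}
transformer {'n': 388, 'zmed': 0.0653, 'c': array([550.5, -93. ]), 'mean': array([550.5, -92.8]), 'size': (62.3, 56.4), 'ang': 9.5}
t 56.55 tcp [0.6506 0.0315 0.0939] tooly 0.23 tilt 0.03 x_ax [-0.004  1.    -0.001] q [ 0.03  0.51  1.52 -0.    1.1   0.03] F [-0.3 -0.1 -0.2] gw 1.0
shift units [-5.286  0.353  0.159] rows 5.3
world turn deg 0.2 (alt -179.8 ) tool z units -0.043
shift after turn [-5.287  0.338  0.159]
```

```bash
sleep 4
```

```text
(no output)
```

View pics/side23.png

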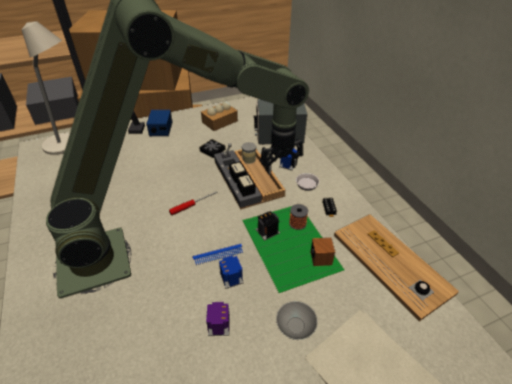

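View pics/top23.png

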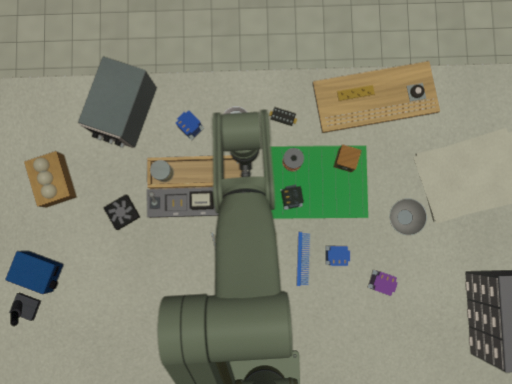

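```bash
python3 -m jog '[[[0,0,0],[-0.9,0.07,0],0],[[0,0,0],[-0.9,0.07,0],0],[[0,0,0],[-0.9,0.07,0],0],[[0,0,0],[-0.9,0.07,0],0],[[0,0,0],[-0.9,0.07,0],0],[[0,0,0],[-0.75,0,0],0],[[0,0,0],[0,0,0],0],[[0,0,0],[0,0,0],0],[[0,0,0],[0,0,0],0],[[0,0,0],[0,0,0],0]]'
python3 go.py .660 -.1003 -.007 .4
```

```text
t: 57.8
tool_pos: [0.6601, -0.0961, 0.0939]
orientation: [-2.213, -2.23, -0.0]
contact_force: [-0.4, 0.5, 1.2]
gripper_width: 0.999
t 57.8 tcp [ 0.6601 -0.0961  0.0939] tooly 0.44 tilt 0.01 x_ax [-0.008  1.     0.   ] q [-0.16  0.54  1.48  0.    1.12 -0.17] F [-0.4  0.5  1.2] gw 0.999
shift units [-0.17  -0.005  4.037] rows 4.0
world turn deg -0.0 (alt 180.0 ) tool z units 0.01
shift after turn [-0.17  -0.005  4.037]
```

```bash
python3 -m jog '[[[0,0,0],[-0.17,0,0.34],0],[[0,0,0],[0,0,0.6],0],[[0,0,0],[0,0,0.6],0],[[0,0,0],[0,0,0.6],0],[[0,0,0],[0,0,0.5],0],[[0,0,0],[0,0,0.5],0],[[0,0,0],[0,0,0.4],0],[[0,0,0],[0,0,0.3],0],[[0,0,0],[0,0,0.2],0],[[0,0,0],[0,0,0],0]]'
python3 -m jog '[[[0,0,0],[0,0,0],0.2],[[0,0,0],[0,0,0],0.5],[[0,0,0],[0,0,0],0.5],[[0,0,0],[0,0,0],0.5],[[0,0,0],[0,0,0],0.5],[[0,0,0],[0,0,0],0.5],[[0,0,0],[0,0,0],0.5],[[0,0,0],[0,0,-0.2],0.5],[[0,0,0],[0,0,-0.4],0.5],[[0,0,0],[0,0,-0.8],0.5]]' 50
python3 go.py .6342 .2179 .06 .4; python3 tip.py 24
```

```text
t: 59.05
tool_pos: [0.66, -0.1011, -0.0074]
orientation: [-2.214, -2.229, 0.0]
contact_force: [0.2, 0.4, -0.4]
gripper_width: 1.001
t: 60.3
tool_pos: [0.6589, -0.1009, 0.0271]
orientation: [-2.212, -2.227, 0.003]
contact_force: [-0.8, -0.7, -3.3]
gripper_width: 0.69
t 60.3 tcp [ 0.6589 -0.1009  0.0271] tooly 0.38 tilt 0.19 x_ax [-0.007  1.     0.001] q [-0.17  0.6   1.55  0.    0.99 -0.18] F [-0.8 -0.7 -3.3] gw 0.69
shift units [12.758 -0.908 -1.305] rows 12.8
world turn deg 0.0 (alt -180.0 ) tool z units -0.005
shift after turn [12.759 -0.903 -1.305]
tcp [ 0.6589 -0.1009  0.0271] yaw 0.4 [-0.8 -0.7 -3.3]
```

```bash
sleep 4
```

```text
(no output)
```

View pics/z24.png

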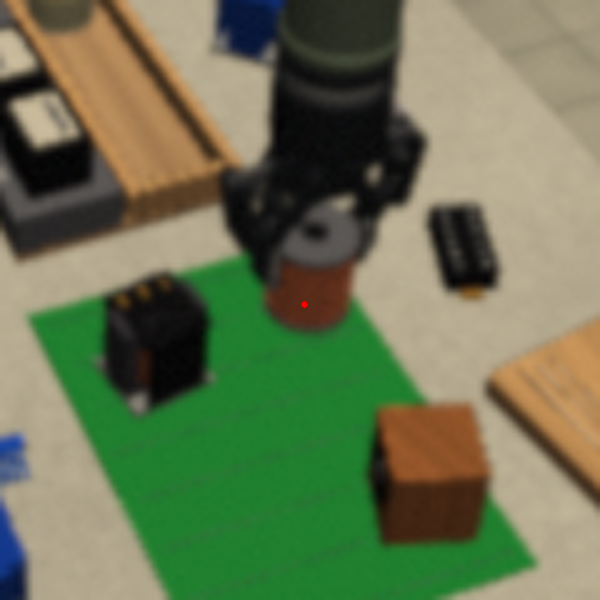

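```bash
python3 -m jog '[[[0,0,0],[0,0,-0.8],0.5],[[0,0,0],[0,0,-0.9],0.5],[[0,0,0],[0.9,-0.15,0],0.5],[[0,0,0],[0.95,-0.15,0],0.5],[[0,0,0],[0.95,-0.15,0],0.5],[[0,0,0],[0.95,-0.15,0],0.5],[[0,0,0],[0.95,-0.15,0],0.5],[[0,0,0],[0.95,-0.15,0],0.5],[[0,0,0],[0.95,0,0],0.5],[[0,0,0],[0.95,0,0],0.5]]'
python3 -m jog '[[[0,0,0],[0.95,0,0],0.5],[[0,0,0],[0.95,0,0],0.5],[[0,0,0],[0.95,0,0],0.5],[[0,0,0],[0.95,0,0],0.5],[[0,0,0],[0.95,0,0],0.5],[[0,0,0],[0.46,0,0],0.5],[[0,0,0],[0,0,0],0.5],[[0,0,0],[0,0,0],0.5],[[0,0,0],[0,0,0],0.5],[[0,0,0],[0,0,0],0.5]]'
python3 go.py .6342 .2179 .001 .4
```

```text
t: 61.6
tool_pos: [0.6365, 0.0891, 0.0705]
orientation: [2.214, 2.229, 0.001]
contact_force: [0.1, 0.4, -4.1]
gripper_width: 0.688
t: 62.85
tool_pos: [0.6356, 0.2171, 0.0705]
orientation: [2.215, 2.228, 0.0]
contact_force: [0.2, 0.6, -2.9]
gripper_width: 0.688
t 62.85 tcp [0.6356 0.2171 0.0705] tooly 0.33 tilt 0.0 x_ax [-0.006  1.    -0.   ] q [ 0.31  0.56  1.5  -0.    1.08  0.31] F [ 0.2  0.6 -2.9] gw 0.688
shift units [ 0.033 -0.055  2.779] rows 2.8
world turn deg 0.1 (alt -179.9 ) tool z units -0.017
shift after turn [ 0.033 -0.055  2.779]
```

```bash
python3 -m jog '[[[0,0,0],[0.03,-0.05,0.2],0.5],[[0,0,0],[0,0,0.4],0.5],[[0,0,0],[0,0,0.5],0.5],[[0,0,0],[0,0,0.5],0.5],[[0,0,0],[0,0,0.4],0.5],[[0,0,0],[0,0,0.3],0.5],[[0,0,0],[0,0,0.2],0.5],[[0,0,0],[0,0,0.15],0.5],[[0,0,0],[0,0,0],0.5],[[0,0,0],[0,0,0],0.5]]'
python3 -m jog '[[[0,0,0],[0,0,0.08],0.5],[[0,0,0],[0,0,0.04],0.5],[[0,0,0],[0,0,0],0.5],[[0,0,0],[0,0,0],0.5],[[0,0,0],[0,0,0],0.5],[[0,0,0],[0,0,0],0.5],[[0,0,0],[0,0,0],0.3],[[0,0,0],[0,0,0],0.2],[[0,0,0],[0,0,0],0.2],[[0,0,0],[0,0,0],0.2]]'
python3 tip.py 25
```

```text
t: 64.1
tool_pos: [0.6345, 0.2186, 0.0045]
orientation: [2.214, 2.229, 0.001]
contact_force: [0.5, -0.0, -3.2]
gripper_width: 0.692
t: 65.35
tool_pos: [0.6343, 0.2185, 0.0009]
orientation: [-2.214, -2.229, -0.0]
contact_force: [0.0, -0.3, 0.9]
gripper_width: 0.803
tcp [0.6343 0.2185 0.0009] yaw 0.4 [ 0.  -0.3  0.9]
```

```bash
sleep 4
```

```text
(no output)
```

View pics/z25.png

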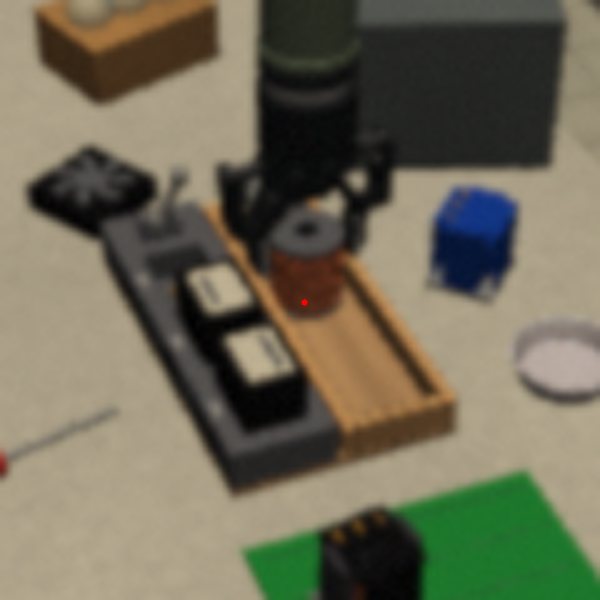

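```bash
python3 -m jog '[[[0,0,0],[0,0,-0.2],0.2],[[0,0,0],[0,0,-0.6],0.2],[[0,0,0],[0,0,-0.9],0.2],[[0,0,0],[0,0,-1],0.2],[[0,0,0],[0,0,-1],0],[[0,0,0],[-0.95,-0.25,0],0],[[0,0,0],[-0.95,-0.25,0],0],[[0,0,0],[-0.95,-0.25,0],0],[[0,0,0],[-0.95,-0.25,0],0],[[0,0,0],[-0.95,-0.25,0],0]]'
python3 -m jog '[[[0,0,0],[-0.95,-0.25,0],0],[[0,0,0],[-0.95,-0.25,0],0],[[0,0,0],[-0.95,-0.25,0],0],[[0,0,0],[-0.95,-0.25,0],0],[[0,0,0],[-0.95,-0.25,0],0],[[0,0,0],[-0.95,-0.25,0],0],[[0,0,0],[-0.95,-0.25,0],0],[[0,0,0],[-0.95,-0.25,0],0],[[0,0,1],[0,0,0],0],[[0,0,1],[0,0,0],0]]'
python3 -m jog '[[[0,0,1],[0,0,0],0],[[0,0,1],[0,0,0],0],[[0,0,1],[0,0,0],0],[[0,0,1],[0,0,0],0],[[0,0,1],[0,0,0],0],[[0,0,1],[0,0,0],0],[[0,0,1],[0,0,0],0],[[0,0,1],[0,0,0],0],[[0,0,1],[0,0,0],0],[[0,0,1],[0,0,0],0]]'
python3 -m jog '[[[0,0,1],[0,0,0],0],[[0,0,1],[0,0,0],0],[[0,0,1],[0,0,0],0],[[0,0,1],[0,0,0],0],[[0,0,1],[0,0,0],0],[[0,0,1],[0,0,0],0],[[0,0,1],[0,0,0],0],[[0,0,1],[0,0,0],0],[[0,0,0.2],[0,0,0],0],[[0,0,0],[0,0,0],0]]'
python3 go.py .5505 -.0942 -.007 -80.5; python3 tip.py 26
```

```text
t: 66.65
tool_pos: [0.603, 0.0975, 0.0933]
orientation: [-2.214, -2.228, 0.001]
contact_force: [0.6, 1.0, -0.6]
gripper_width: 1.0
t: 67.9
tool_pos: [0.5543, -0.0921, 0.0935]
orientation: [-2.368, -2.065, 0.0]
contact_force: [0.5, -1.0, -0.8]
gripper_width: 1.003
t: 69.15
tool_pos: [0.5544, -0.0916, 0.0935]
orientation: [-2.931, -1.132, 0.0]
contact_force: [0.0, 0.5, 1.3]
gripper_width: 1.003
t: 70.4
tool_pos: [0.5547, -0.0912, 0.0936]
orientation: [-3.13, -0.263, 0.0]
contact_force: [0.5, 0.6, 0.1]
gripper_width: 1.005
t 70.4 tcp [ 0.5547 -0.0912  0.0936] tooly -80.4 tilt 0.01 x_ax [ 0.986  0.167 -0.   ] q [-0.18  0.39  1.75  0.    1.01  1.22] F [0.5 0.6 0.1] gw 1.005
shift units [-0.187  0.09   4.023] rows 4.0
world turn deg -0.1 (alt 179.9 ) tool z units 0.025
shift after turn [-0.187  0.09   4.023]
tcp [ 0.5547 -0.0912  0.0936] yaw -80.4 [0.5 0.6 0.1]
```

```bash
sleep 7
```

```text
(no output)
```

View pics/z26.png

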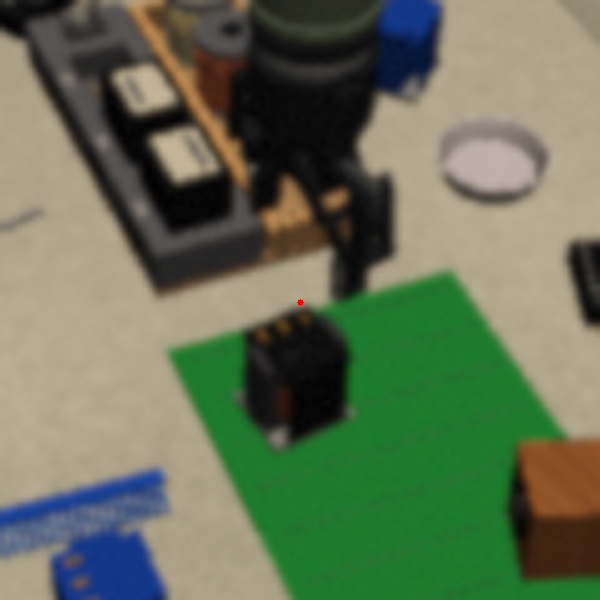

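```bash
python3 -m jog '[[[0,0,0],[-0.19,0.09,0.32],0],[[0,0,0],[0,0,0.6],0],[[0,0,0],[0,0,0.6],0],[[0,0,0],[0,0,0.6],0],[[0,0,0],[0,0,0.5],0],[[0,0,0],[0,0,0.5],0],[[0,0,0],[0,0,0.4],0],[[0,0,0],[0,0,0.3],0],[[0,0,0],[0,0,0.2],0],[[0,0,0],[0,0,0],0]]'
python3 -m jog '[[[0,0,0],[0,0,0],0.2],[[0,0,0],[0,0,0],0.5],[[0,0,0],[0,0,0],0.5],[[0,0,0],[0,0,0],0.5],[[0,0,0],[0,0,0],0.5],[[0,0,0],[0,0,0],0.5],[[0,0,0],[0,0,0],0.5],[[0,0,0],[0,0,-0.2],0.5],[[0,0,0],[0,0,-0.4],0.5],[[0,0,0],[0,0,-0.8],0.5]]' 80
python3 tip.py 27
```

```text
t: 71.7
tool_pos: [0.5506, -0.0938, -0.0071]
orientation: [-3.13, -0.262, 0.0]
contact_force: [-0.4, -1.0, -0.2]
gripper_width: 0.994
t: 72.95
tool_pos: [0.5492, -0.0934, 0.0274]
orientation: [-3.129, -0.262, 0.006]
contact_force: [0.8, -0.0, -6.4]
gripper_width: 0.644
tcp [ 0.5492 -0.0934  0.0274] yaw -80.4 [ 0.8 -0.  -6.4]
```

```bash
sleep 4
```

```text
(no output)
```

View pics/z27.png

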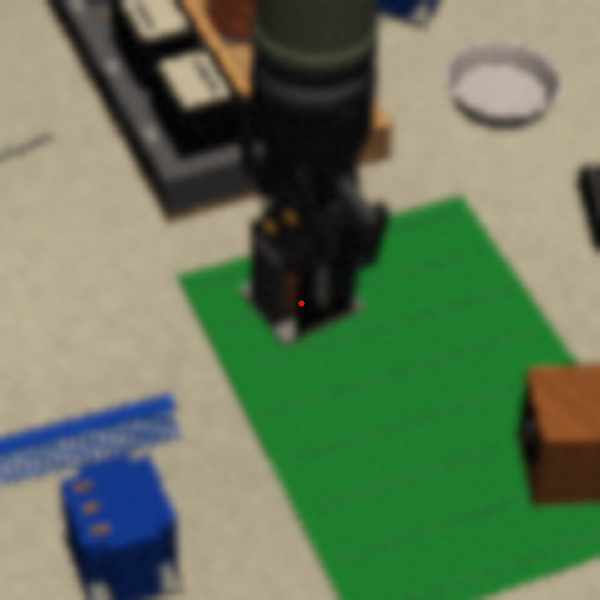

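```bash
python3 -m jog '[[[0,0,0],[0,0,-0.9],0.5],[[0,0,0],[0,0,-0.9],0.5],[[0,0,-1],[0,0,0],0.5],[[0,0,-1],[0,0,0],0.5],[[0,0,-1],[0,0,0],0.5],[[0,0,-1],[0,0,0],0.5],[[0,0,-1],[0,0,0],0.5],[[0,0,-1],[0,0,0],0.5],[[0,0,-1],[0,0,0],0.5],[[0,0,-1],[0,0,0],0.5]]'
python3 -m jog '[[[0,0,-1],[0,0,0],0.5],[[0,0,-1],[0,0,0],0.5],[[0,0,-1],[0,0,0],0.5],[[0,0,-1],[0,0,0],0.5],[[0,0,-1],[0,0,0],0.5],[[0,0,-1],[0,0,0],0.5],[[0,0,-1],[0,0,0],0.5],[[0,0,-1],[0,0,0],0.5],[[0,0,-1],[0,0,0],0.5],[[0,0,-1],[0,0,0],0.5]]'
python3 -m jog '[[[0,0,-1],[0,0,0],0.5],[[0,0,-1],[0,0,0],0.5],[[0,0,-0.2],[0,0,0],0.5],[[0,0,0],[0,0.5,0],0.5],[[0,0,0],[0,0.9,0],0.5],[[0,0,0],[0,0.9,0],0.5],[[0,0,0],[0,0.9,0],0.5],[[0,0,0],[0,0.2,0],0.5],[[0,0,0],[0,0,0],0.5],[[0,0,0],[0,0,0],0.5]]'
python3 go.py .6348 .1497 .07 .4
```

```text
t: 74.25
tool_pos: [0.55, -0.0936, 0.0725]
orientation: [-2.935, -1.118, 0.002]
contact_force: [0.8, -0.9, -5.7]
gripper_width: 0.641
t: 75.5
tool_pos: [0.55, -0.0936, 0.0725]
orientation: [-2.375, -2.054, 0.001]
contact_force: [-0.6, -0.2, -6.5]
gripper_width: 0.639
t: 76.75
tool_pos: [0.6347, -0.0932, 0.0729]
orientation: [-2.214, -2.228, 0.001]
contact_force: [-0.4, -0.3, -5.9]
gripper_width: 0.641
t 76.75 tcp [ 0.6347 -0.0932  0.0729] tooly 0.36 tilt 0.08 x_ax [-0.006  1.     0.   ] q [-0.16  0.52  1.57  0.    1.05 -0.17] F [-0.4 -0.3 -5.9] gw 0.641
shift units [9.716 0.065 0.119] rows 9.7
world turn deg 0.0 (alt -180.0 ) tool z units -0.009
shift after turn [9.716 0.071 0.119]
```

```bash
python3 -m jog '[[[0,0,0],[0.9,0.06,0],0.5],[[0,0,0],[1,0,0],0.5],[[0,0,0],[1,0,0],0.5],[[0,0,0],[1,0,0],0.5],[[0,0,0],[1,0,0],0.5],[[0,0,0],[1,0,0],0.5],[[0,0,0],[1,0,0],0.5],[[0,0,0],[1,0,0],0.5],[[0,0,0],[1,0,0],0.5],[[0,0,0],[0.8,0,0],0.5]]'
python3 -m jog '[[[0,0,0],[0,0,0],0.5],[[0,0,0],[0,0,0],0.5],[[0,0,0],[0,0,0.4],0.5],[[0,0,0],[0,0,0.4],0.5],[[0,0,0],[0,0,0.4],0.5],[[0,0,0],[0,0,0],0.5],[[0,0,0],[0,0,0],0.5],[[0,0,0],[0,0,0],0.5],[[0,0,0],[0,0,0],0.5],[[0,0,0],[0,0,0],0.5]]'
python3 go.py .6348 .1497 .001 .4; python3 tip.py 28
```

```text
t: 78.0
tool_pos: [0.6349, 0.1511, 0.0733]
orientation: [-2.213, -2.229, -0.0]
contact_force: [0.4, -0.1, -6.6]
gripper_width: 0.645
t: 79.25
tool_pos: [0.6357, 0.1493, 0.0434]
orientation: [2.214, 2.229, 0.001]
contact_force: [-0.1, -0.3, -5.9]
gripper_width: 0.645
t 79.25 tcp [0.6357 0.1493 0.0434] tooly 0.38 tilt 0.03 x_ax [-0.007  1.     0.   ] q [0.21 0.56 1.58 0.   1.   0.21] F [-0.1 -0.3 -5.9] gw 0.645
shift units [ 0.016 -0.036  1.697] rows 1.7
world turn deg 0.0 (alt -180.0 ) tool z units -0.004
shift after turn [ 0.016 -0.036  1.697]
tcp [0.6357 0.1493 0.0434] yaw 0.4 [-0.1 -0.3 -5.9]
```

```bash
sleep 4
```

```text
(no output)
```

View pics/z28.png

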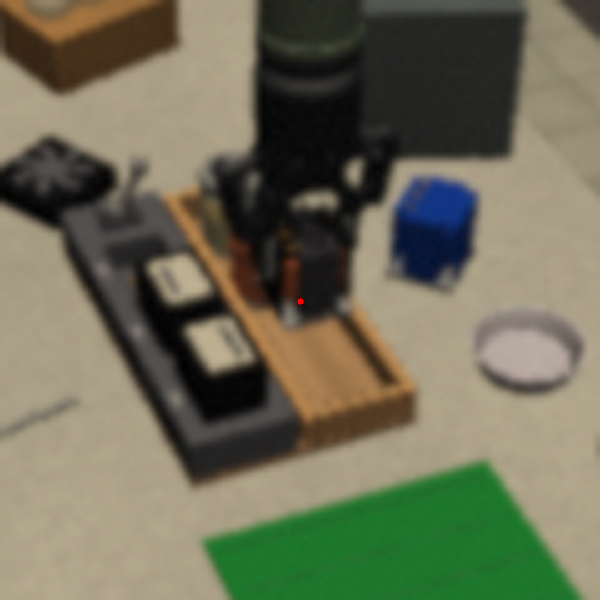

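```bash
python3 -m jog '[[[0,0,0],[0,-0.03,0.3],0.5],[[0,0,0],[0,0,0.3],0.5],[[0,0,0],[0,0,0.3],0.5],[[0,0,0],[0,0,0.3],0.5],[[0,0,0],[0,0,0.2],0.5],[[0,0,0],[0,0,0.15],0.5],[[0,0,0],[0,0,0],0.5],[[0,0,0],[0,0,0],0.5],[[0,0,0],[0,0,0],0.5],[[0,0,0],[0,0,0],0.5]]'
python3 -m jog '[[[0,0,0],[0,0,0.08],0.5],[[0,0,0],[0,0,0.05],0.5],[[0,0,0],[0,0,0],0.5],[[0,0,0],[0,0,0],0.5],[[0,0,0],[0,0,0],0.5],[[0,0,0],[0,0,0],0.5],[[0,0,0],[0,0,0],0.3],[[0,0,0],[0,0,0],0.2],[[0,0,0],[0,0,0],0.2],[[0,0,0],[0,0,0],0.2]]'
python3 tip.py 29; python3 go.py
```

```text
t: 80.55
tool_pos: [0.635, 0.1493, 0.0046]
orientation: [2.214, 2.229, 0.001]
contact_force: [-0.1, -0.0, -6.0]
gripper_width: 0.643
t: 81.8
tool_pos: [0.635, 0.1493, 0.0011]
orientation: [2.214, 2.229, 0.0]
contact_force: [0.5, 0.0, -0.8]
gripper_width: 0.801
tcp [0.635  0.1493 0.0011] yaw 0.4 [ 0.5  0.  -0.8]
t 81.85 tcp [0.6349 0.1493 0.0011] tooly 0.38 tilt 0.01 x_ax [-0.007  1.     0.   ] q [0.21 0.6  1.62 0.   0.92 0.21] F [-0.2  0.2  0.3] gw 0.8
```

```bash
sleep 4
```

```text
(no output)
```

View pics/z29.png

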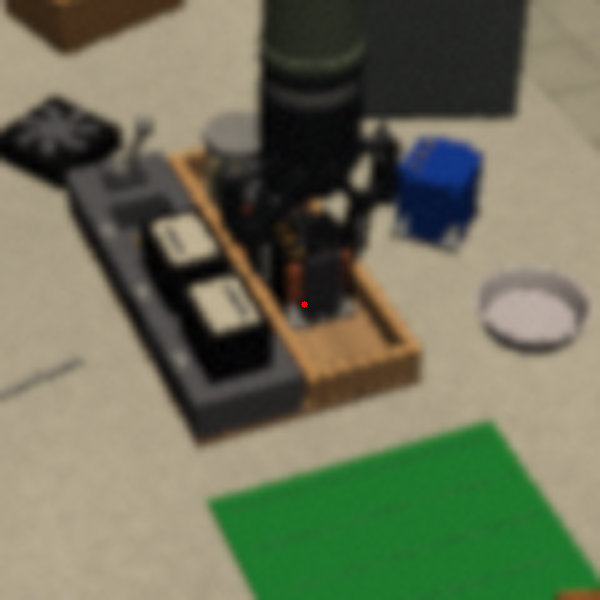

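```bash
python3 -m jog '[[[0,0,0],[0,0,-0.2],0.2],[[0,0,0],[0,0,-0.6],0.2],[[0,0,0],[0,0,-0.9],0.2],[[0,0,0],[0,0,-1],0.2],[[0,0,0],[0,0,-1],0],[[0,0,0],[-1,0.06,0],0],[[0,0,0],[-1,0.06,0],0],[[0,0,0],[-1,0.06,0],0],[[0,0,0],[-1,0.06,0],0],[[0,0,0],[-1,0.06,0],0]]'
python3 -m jog '[[[0,0,0],[-1,0.06,0],0],[[0,0,0],[-1,0.06,0],0],[[0,0,0],[-1,0.06,0],0],[[0,0,0],[-1,0.06,0],0],[[0,0,0],[-1,0.06,0],0],[[0,0,0],[-1,0.06,0],0],[[0,0,0],[-1,0.06,0],0],[[0,0,0],[-1,0.06,0],0],[[0,0,0],[-1,0.06,0],0],[[0,0,0],[-1,0.06,0],0]]'
python3 -m jog '[[[0,0,0],[-1,0.06,0],0],[[0,0,1],[0,0,0],0],[[0,0,1],[0,0,0],0],[[0,0,1],[0,0,0],0],[[0,0,1],[0,0,0],0],[[0,0,0.85],[0,0,0],0],[[0,0,0],[0,0,0],0],[[0,0,0],[0,0,0],0],[[0,0,0],[0,0,0],0],[[0,0,0],[0,0,0],0]]'
python3 tip.py 30; python3 go.py .6585 -.2588 -.007 -19
python3 - <<'E'
from h import *
grab("top","30")
for nm,xy,h in[("jar",(.634,.284),.078),("reel",(.634,.218),.074),("transformer",(.635,.15),.072),("speaker",(.658,-.257),.066)]: print(nm,fit("top","30",xy,h,rad=.045))
print(fit("side","30",(.656,-.262),.066))
E
```

```text
t: 83.1
tool_pos: [0.6436, 0.0235, 0.0951]
orientation: [2.213, 2.228, 0.002]
contact_force: [0.4, 1.0, 0.5]
gripper_width: 0.997
t: 84.35
tool_pos: [0.6599, -0.2273, 0.0936]
orientation: [-2.214, -2.229, -0.0]
contact_force: [0.2, -1.0, 0.6]
gripper_width: 1.003
t: 85.6
tool_pos: [0.6615, -0.2506, 0.0937]
orientation: [-2.558, -1.824, -0.0]
contact_force: [-0.6, 0.4, 0.0]
gripper_width: 0.998
tcp [ 0.6615 -0.2506  0.0937] yaw -19.0 [-0.6  0.4  0. ]
t 85.65 tcp [ 0.6615 -0.2505  0.0937] tooly -19.0 tilt 0.01 x_ax [0.326 0.945 0.   ] q [-0.38  0.6   1.37  0.    1.17 -0.05] F [-0.  -0.3 -0.4] gw 1.004
shift units [-0.352 -0.007  4.027] rows 4.0
world turn deg 0.0 (alt -180.0 ) tool z units -0.001
shift after turn [-0.352 -0.007  4.027]
jar {'n': 355, 'zmed': 0.0784, 'c': array([633.7, 276.6]), 'mean': array([634.5, 281.1]), 'size': (72.0, 55.3), 'ang': 89.4}
reel {'n': 379, 'zmed': 0.0748, 'c': array([634.1, 218.3]), 'mean': array([635.2, 220. ]), 'size': (86.5, 58.2), 'ang': 89.2}
transformer {'n': 382, 'zmed': 0.0731, 'c': array([634.6, 156. ]), 'mean': array([635.3, 150.1]), 'size': (56.4, 77.8), 'ang': 2.9}
speaker None
{'n': 349, 'zmed': 0.0659, 'c': array([ 656.2, -264.1]), 'mean': array([ 656.2, -263.9]), 'size': (65.6, 63.6), 'ang': 72.8}
```

```bash
sleep 6
```

```text
(no output)
```

View pics/z30.png

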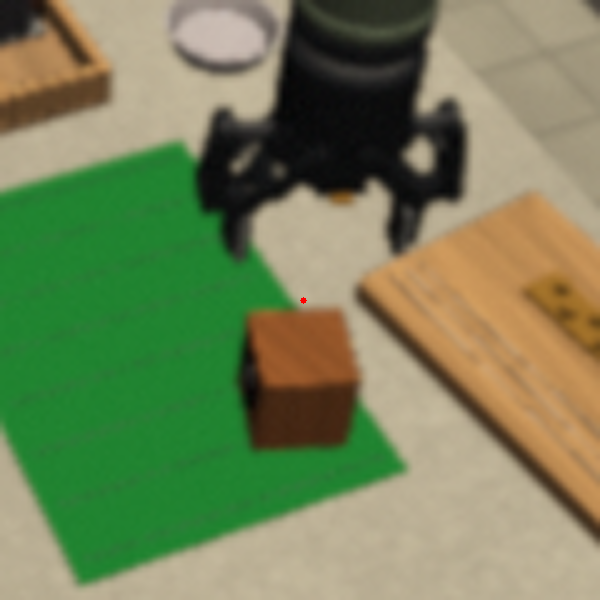

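View pics/top30.png

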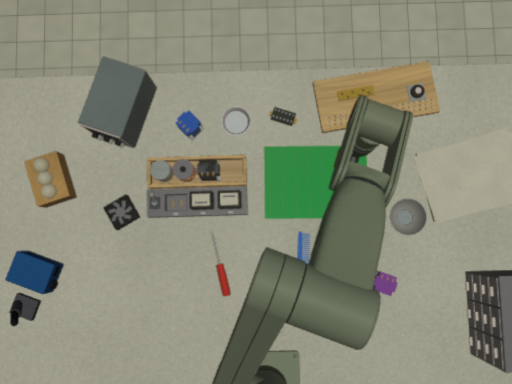

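```bash
python3 -m jog '[[[0,0,0],[-0.35,0,0.32],0],[[0,0,0],[0,0,0.6],0],[[0,0,0],[0,0,0.6],0],[[0,0,0],[0,0,0.6],0],[[0,0,0],[0,0,0.5],0],[[0,0,0],[0,0,0.5],0],[[0,0,0],[0,0,0.4],0],[[0,0,0],[0,0,0.3],0],[[0,0,0],[0,0,0.2],0],[[0,0,0],[0,0,0],0]]'
python3 -m jog '[[[0,0,0],[0,0,0],0.2],[[0,0,0],[0,0,0],0.5],[[0,0,0],[0,0,0],0.5],[[0,0,0],[0,0,0],0.5],[[0,0,0],[0,0,0],0.5],[[0,0,0],[0,0,0],0.5],[[0,0,0],[0,0,0],0.5],[[0,0,0],[0,0,-0.2],0.5],[[0,0,0],[0,0,-0.4],0.5],[[0,0,0],[0,0,-0.8],0.5]]' 50
python3 tip.py 31
```

```text
t: 86.95
tool_pos: [0.6585, -0.2588, -0.0071]
orientation: [-2.558, -1.824, 0.0]
contact_force: [-0.4, -0.5, 0.5]
gripper_width: 0.998
t: 88.2
tool_pos: [0.6572, -0.2583, 0.027]
orientation: [-2.555, -1.822, 0.003]
contact_force: [0.9, -0.0, -1.6]
gripper_width: 0.697
tcp [ 0.6572 -0.2583  0.027 ] yaw -19.0 [ 0.9 -0.  -1.6]
```

```bash
sleep 4
```

```text
(no output)
```

View pics/z31.png

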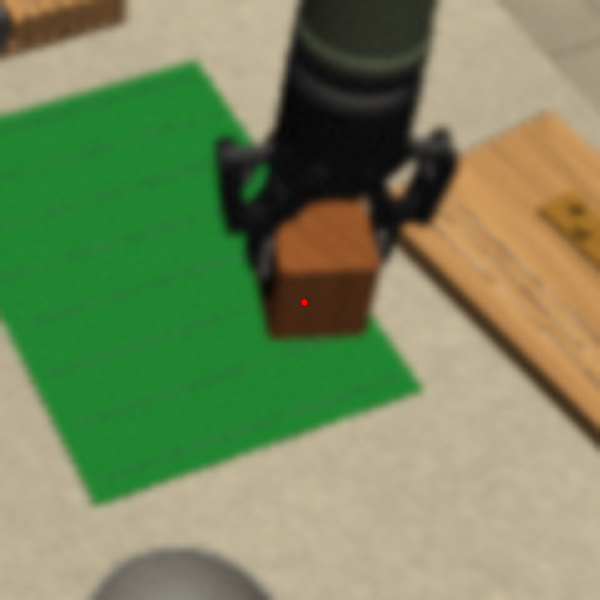

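Held, upright. Lift, turn back, carry to the last slot.

```bash
python3 -m jog '[[[0,0,0],[0,0,-0.9],0.5],[[0,0,0],[0,0,-0.9],0.5],[[0,0,-1],[0,0,0],0.5],[[0,0,-1],[0,0,0],0.5],[[0,0,-1],[0,0,0],0.5],[[0,0,-1],[0,0,0],0.5],[[0,0,-0.85],[0,0,0],0.5],[[0,0,0],[0,0,0],0.5],[[0,0,0],[0.5,-0.05,0],0.5],[[0,0,0],[0.9,-0.05,0],0.5]]'
python3 -m jog '[[[0,0,0],[1,-0.08,0],0.5],[[0,0,0],[1,-0.08,0],0.5],[[0,0,0],[1,-0.08,0],0.5],[[0,0,0],[1,-0.08,0],0.5],[[0,0,0],[1,-0.08,0],0.5],[[0,0,0],[1,-0.08,0],0.5],[[0,0,0],[1,-0.08,0],0.5],[[0,0,0],[1,-0.08,0],0.5],[[0,0,0],[1,-0.08,0],0.5],[[0,0,0],[1,-0.08,0],0.5]]'
python3 go.py .6353 .083 .06 .4
```

```text
t: 89.5
tool_pos: [0.6556, -0.223, 0.0729]
orientation: [-2.215, -2.227, -0.0]
contact_force: [-0.5, 0.5, -2.4]
gripper_width: 0.696
t: 90.75
tool_pos: [0.634, 0.0277, 0.0732]
orientation: [2.214, 2.229, 0.0]
contact_force: [0.8, 0.8, -3.1]
gripper_width: 0.697
t 90.75 tcp [0.634  0.0277 0.0732] tooly 0.38 tilt 0.02 x_ax [-0.007  1.     0.   ] q [0.03 0.51 1.59 0.   1.04 0.02] F [ 0.8  0.8 -3.1] gw 0.697
shift units [2.213 0.067 0.529] rows 2.2
world turn deg 0.0 (alt -180.0 ) tool z units -0.004
shift after turn [2.213 0.067 0.529]
```

```bash
python3 -m jog '[[[0,0,0],[0.8,0.06,0],0.5],[[0,0,0],[0.8,0,0],0.5],[[0,0,0],[0.4,0,0],0.5],[[0,0,0],[0,0,0],0.5],[[0,0,0],[0,0,0.4],0.5],[[0,0,0],[0,0,0.4],0.5],[[0,0,0],[0,0,0.4],0.5],[[0,0,0],[0,0,0],0.5],[[0,0,0],[0,0,0],0.5],[[0,0,0],[0,0,0],0.5]]'
python3 go.py .6353 .083 .001 .4; python3 tip.py 32
```

```text
t: 92.0
tool_pos: [0.6358, 0.076, 0.0436]
orientation: [2.214, 2.228, 0.001]
contact_force: [-0.2, -1.2, -2.3]
gripper_width: 0.697
t 92.0 tcp [0.6358 0.076  0.0436] tooly 0.38 tilt 0.06 x_ax [-0.007  1.     0.   ] q [0.1  0.54 1.61 0.   0.99 0.09] F [-0.2 -1.2 -2.3] gw 0.697
shift units [ 0.279 -0.022  1.706] rows 1.7
world turn deg 0.0 (alt -180.0 ) tool z units -0.006
shift after turn [ 0.279 -0.022  1.706]
tcp [0.6358 0.076  0.0436] yaw 0.4 [-0.2 -1.2 -2.3]
```

```bash
sleep 4
```

View pics/z32.png

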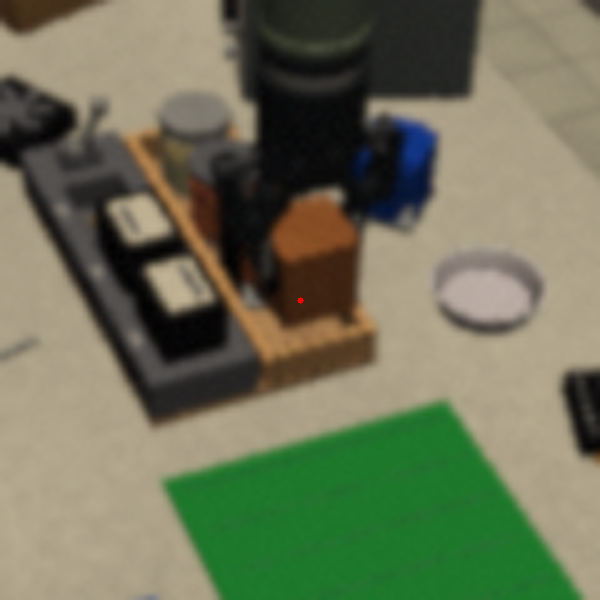

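```bash
python3 -m jog '[[[0,0,0],[0.27,0,0],0.5],[[0,0,0],[0,0,0],0.5],[[0,0,0],[0,0,0.3],0.5],[[0,0,0],[0,0,0.3],0.5],[[0,0,0],[0,0,0.2],0.5],[[0,0,0],[0,0,0.2],0.5],[[0,0,0],[0,0,0.2],0.5],[[0,0,0],[0,0,0.2],0.5],[[0,0,0],[0,0,0.1],0.5],[[0,0,0],[0,0,0],0.5]]'
python3 -m jog '[[[0,0,0],[0,0,0.1],0.5],[[0,0,0],[0,0,0.08],0.5],[[0,0,0],[0,0,0.03],0.5],[[0,0,0],[0,0,0],0.5],[[0,0,0],[0,0,0],0.5],[[0,0,0],[0,0,0],0.5],[[0,0,0],[0,0,0],0.5],[[0,0,0],[0,0,0],0.5],[[0,0,0],[0,0,0],0.5],[[0,0,0],[0,0,0],0.5]]'
python3 tip.py 33
```

```text
t: 93.3
tool_pos: [0.6353, 0.0827, 0.0055]
orientation: [-2.214, -2.229, 0.0]
contact_force: [-0.2, -1.3, -1.8]
gripper_width: 0.692
t: 94.55
tool_pos: [0.6356, 0.0828, 0.0019]
orientation: [2.214, 2.228, 0.001]
contact_force: [-1.7, 0.6, 5.2]
gripper_width: 0.695
tcp [0.6356 0.0828 0.0019] yaw 0.4 [-1.7  0.6  5.2]
```

```bash
sleep 4
```

```text
(no output)
```

View pics/z33.png

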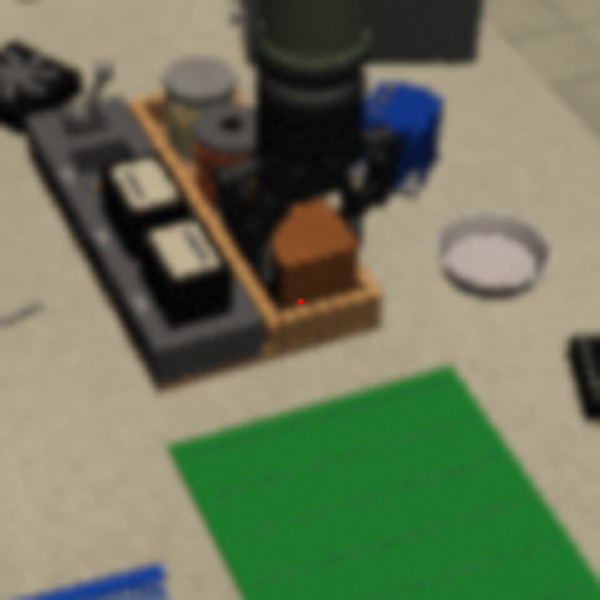

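Contact with the floor. Release, rise and withdraw towards -y, then inspect.

```bash
python3 -m jog '[[[0,0,0],[0,0,-0.04],0.3],[[0,0,0],[0,0,0],0.2],[[0,0,0],[0,0,0],0.2],[[0,0,0],[0,0,-0.2],0.2],[[0,0,0],[0,0,-0.6],0.2],[[0,0,0],[0,0,-0.9],0.2],[[0,0,0],[0,0,-1],0.2],[[0,0,0],[0,0,-1],0.1],[[0,0,0],[-1,0,0],0.1],[[0,0,0],[-1,0,0],0.1]]'
python3 -m jog '[[[0,0,0],[-1,0,0],0],[[0,0,0],[-1,0,0],0],[[0,0,0],[-1,0,0],0],[[0,0,0],[-1,0,0],0],[[0,0,0],[-1,0,0],0],[[0,0,0],[-1,0,0],0],[[0,0,0],[-0.5,0,0],0],[[0,0,0],[0,0,0],0],[[0,0,0],[0,0,0],0],[[0,0,0],[0,0,0],0]]'
python3 - <<'E'
from h import *
im,d=grab("top","34"); im2,_=grab("side","34")
a=cv2.resize(im[140:240,120:270],None,fx=5,fy=5,interpolation=cv2.INTER_CUBIC); cv2.imwrite('pics/c34.png',a[:,:,::-1])
a=cv2.resize(im2[120:220,190:310],None,fx=6,fy=6,interpolation=cv2.INTER_CUBIC); cv2.imwrite('pics/s34.png',a[:,:,::-1])
for nm,xy,h in[("jar",(.634,.284),.078),("reel",(.634,.218),.074),("transformer",(.635,.15),.072),("speaker",(.635,.083),.074)]: print(nm,fit("top","34",xy,h,rad=.031))
for y in(.167,.087): print("pack",label('top','34',(.544,y),.082,thr=125),fit('top','34',(.544,y),.082,rad=.04))
P=cloud("top",d)
m=(abs(P[...,0]-.55)<.05)&(P[...,1]>.285)&(P[...,1]<.33)&(P[...,2]>.07)&(P[...,0]<.6); print("ball",P[m].mean(0),m.sum())
E
```

```text
t: 95.85
tool_pos: [0.6363, 0.0325, 0.0958]
orientation: [2.212, 2.228, 0.003]
contact_force: [-1.1, -0.2, 0.1]
gripper_width: 0.901
t: 97.1
tool_pos: [0.6368, -0.1288, 0.094]
orientation: [-2.213, -2.23, -0.0]
contact_force: [-0.5, 1.3, -0.4]
gripper_width: 0.998
jar {'n': 322, 'zmed': 0.0791, 'c': array([633.8, 285.2]), 'mean': array([634.2, 284.7]), 'size': (54.7, 55.4), 'ang': 89.5}
reel {'n': 331, 'zmed': 0.0755, 'c': array([634.1, 221.1]), 'mean': array([634.9, 219.7]), 'size': (57.6, 58.2), 'ang': 89.2}
transformer {'n': 341, 'zmed': 0.0731, 'c': array([633.9, 149.4]), 'mean': array([635.3, 149.7]), 'size': (57.7, 55.3), 'ang': 89.0}
speaker {'n': 360, 'zmed': 0.0752, 'c': array([636.1,  83. ]), 'mean': array([635.3,  83.2]), 'size': (57.5, 58.1), 'ang': 88.7}
pack (array([544.3, 168.6]), array([544.6, 168.8]), array([48.8, 32.5]), 89.9) {'n': 412, 'zmed': 0.083, 'c': array([543.9, 168.3]), 'mean': array([544.3, 169. ]), 'size': (65.8, 48.5), 'ang': 88.5}
pack (array([544.7,  88.4]), array([544.1,  88.8]), array([33.5, 49.4]), 0.3) {'n': 419, 'zmed': 0.0831, 'c': array([544.7,  88.7]), 'mean': array([544.5,  88.8]), 'size': (65.5, 48.4), 'ang': 88.5}
ball [0.56033182 0.30718536 0.08940378] 33
```

```bash
sleep 4
```

```text
(no output)
```

View pics/c34.png

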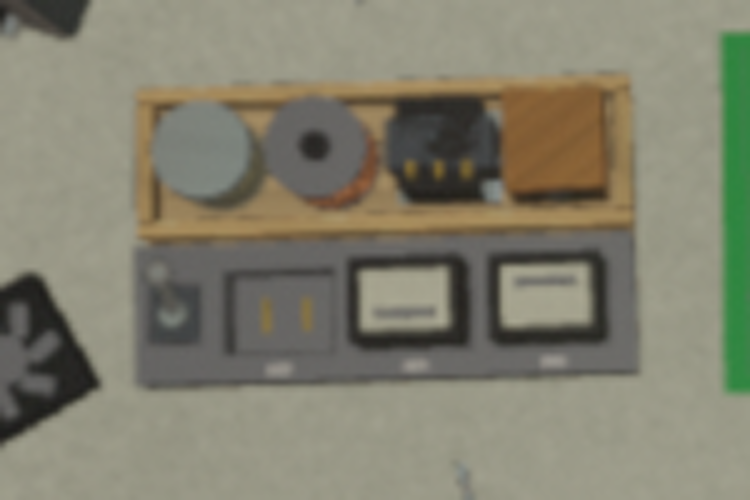

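View pics/s34.png

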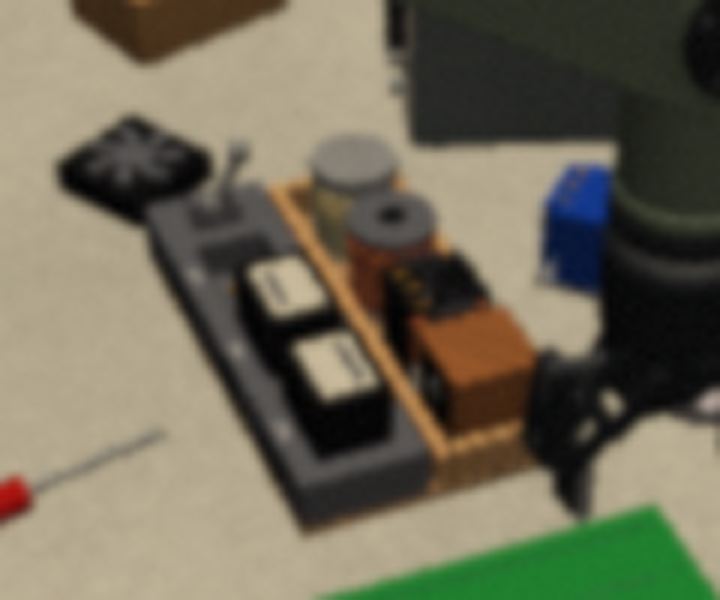

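View pics/top34.png

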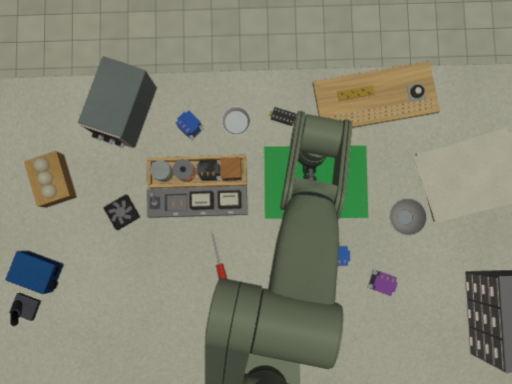

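```bash
python3 -c "
from workcell import sign_off
print(sign_off())"
```

```text
the job is handed in; nothing more can be done
None
```

I packed the kit and handed the job in at about 97 s; `sign_off()` reports no verdict. Only two battery packs were in the scene.

**Order of work:** I plugged the packs into wells 1 and 0, then pushed the mains switch over until it stopped. After that I set the jar, reel, transformer and speaker side by side in the tray.

**Last checks:**
- **Packs:** both shoulders met the deck with about 12–15 N of contact force. The pack tops read 83 mm above the table against a nominal 82 mm, and both packs lie straight along the row.
- **Switch:** the lever hit its stop at about 13 N and leans to the tray side in the last pictures.
- **Tray:** all four objects stand upright on the floor, within about 2 mm of the tray's centreline. The tops read about 1 mm over nominal, as the packs' did.
- **Bystanders:** nothing that is not part of the job looked moved in the last pictures. The comb and part of the screwdriver were hidden behind the arm, so I could not check those.

**Disagreements:**
- The reported TCP height read about 37 mm lower than the fingertips looked in the pictures. I worked from relative heights and contact instead.
- The two cameras differed by 3–4 mm on the well positions, so I used their mean. Both packs went in without binding.

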